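# Top up the cork slicer's feed tube

### The arm

A 7-joint arm with a two-finger parallel gripper is mounted at the origin on a cart in front of the work surface, level with it; the furniture and walls round the work are solid. World frame = base frame: x ahead of the robot, y to its left, z up, the work surface at z = 0. Lengths are in m, angles in rad, forces in N, time in s.
With the tool pointing down it reaches from about 0.425 to 0.925 m from the base axis. Payload 6.8 kg.
Tool frame: the origin (TCP) lies midway between the tips of the shut fingers; the grasp point (between the pads) lies 19 mm behind it; z points along the fingers, y is the line along which they close (so a half turn about z gives the same grasp; the last joint's range is limited). The gripper opens to 85 mm and grips with 20 to 120 N. Pads are 22 mm wide; open, the fingers measure 114 mm over their backs; the gripper's body (76 mm by 85 mm) begins 54 mm behind the grasp point. The pads swing forward as they close: fully open they stand 13 mm farther back than shut.
Start: joints at [1.136, 0.477, 0.022, 1.555, -0.011, 1.109, -0.083], TCP at [0.217, -0.639, 0.231] pointing down, gripper open.
Joint ranges: [-2.96, 2.96], [-0.34, 2.1], [-1.41, 1.46], [0.24, 2.44], [-1.37, 4.51], [0.17, 1.92], [-2.96, 2.96]. Speed limits (rad/s): [2.39, 2.39, 3.14, 3.14, 3.14, 3.14, 3.14].

### API

Orientations are given as a rotation vector (axis times angle).
In Python, from bench import status, vision, r gives the robot as it stands. The module is installed in compiled form; this text tells all that it offers.
- The arm moves only by the shell command python3 -m handwheel 'ROWS' [OPENING] [FORCE]. ROWS is JSON, a list of rows, each an object with "dp": the shift along the tool's x, y, z in m, a list of three; "delta_rot": the turn, a rotation vector about the tool's x, y, z in rad, a list of three. In form: [{"dp": [x, y, z], "delta_rot": [rx, ry, rz]}, ...]. A call has 1 to 12 rows; each row is the pose to reach, as a shift and turn from the pose commanded when the call began, along the tool's axes at that moment; what a row does not reach only later rows make up. A row lasts 1/8 s, in which the tool goes at most 62.5 mm and 10.7 degrees, less where a joint would pass 70% of its speed; a pose out of reach is approached as far as the arm can. A call with a gripper value outside its range is refused whole. OPENING is the opening, from 0 (shut) to 1 (fully open), set as the call begins (- or left out, the last holds). The fingers move at their own pace and stop on an object; FORCE is the grip in N (left out, the last holds). Time passes only in rows, so rows that repeat a pose let the fingers close. It gives the time, the measured TCP pose, the force, the opening and the grip force at its end, in the units of the state.
- status.get_obs(): the state, without advancing time (a new reading comes with each control period).
- vision.grab_frame(name): name is "scene" or "top"; returns a dict with "img" (480x640x3 uint8, blue, green, red), "fovy" (degrees; the focal length in pixels is half the picture's height over the tangent of half this angle, whatever the lens; pixels are square), "cx", "cy" (the principal point, pixels), "world_from_camera" (4x4, takes a point from camera to world coordinates). Camera axes: x right, y up, looking along -z (the intrinsics and any distortion apply to the point x, -y, -z); pixel columns grow to the right and rows downward; lengths in m; the calibration is good to about 2 mm. A picture is of the moment at which its call begins. There is no depth.
- r.hand_in(): hands the job in; it is judged then, once.
The state is a dict: "clock": time; "joints": joint angles; "qvel": joint speeds; "tau": joint torques, N m; "tcp_pos": TCP position; "orientation": TCP orientation; "contact_force": force on the tool from outside, world axes, zero at the start; "moment": the same for the moment, N m; "grip_width": finger opening in m; "gripper_force": force on a finger pad.
Only numpy, scipy, OpenCV 4.12 (cv2) and the standard library are available. Lean on these libraries where they do the work, as an engineer would, in place of code of your own. Each camera call takes 0.05 s, during which the arm holds its last target. There are 200 camera calls.

### The job

Top up the feed tube of the cork slicer. First clear the way: lift the follower weight out of the tube, take away the bottle and the carton that stand in front of the two corks in the wooden rack, and stand all three upright in the plastic tray. Then load the corks end to end into the tube, the short one first so that it is used up first and the long one on top of it, put the bottle and the carton back just where they stood in the rack, and put the follower weight back into the tube on top of the corks.

Things in the scene. Friction and masses are not known exactly. Their poses are not given: they have to be found in the camera images.
- slicer: Cork slicer, fixed: grey bed 110 x 90 mm, on it an upright clear gravity feed tube, open on top. Origin on the tube's axis at bench level. Tube floor at z = 22 mm, bore 31 mm; the mouth is a funnel from z = 108 mm (31 mm inside) to the rim at z = 117 mm (about 45 mm inside, 51 outside). A blade slide with a black ball knob (71 mm out along own -x, top at z = 45 mm) is not used.
- follower: Follower weight, loose, 0.14 kg, 120 mm tall: steel cylinder 26 mm wide and 37 mm high, then a 10 mm rod, on top a black fluted grip 24 mm wide, 98 to 120 mm above the foot. Origin at the foot's centre, z along the rod. At the start it stands in the otherwise empty tube, foot on the tube's floor, only the grip above the rim. On the loaded corks its top is at z = 218 mm.
- cork_short: The short cork: upright cork cylinder, 26 mm in diameter, 28 mm tall, loose, 15 g, in the back row of the rack. Origin at the centre of its underside. It falls freely down the tube once its lower end is in the mouth.
- cork_long: The long cork: upright cork cylinder, 26 mm in diameter, 48 mm tall, loose, 15 g, in the back row of the rack. Origin at the centre of its underside. It falls freely down the tube like the short one.
- bottle: Small round white squeeze bottle with a label, loose, about 50 g, in the front row of the rack: body 30 mm in diameter up to 74 mm, then a narrower neck and cap (17 mm) up to 98 mm. Grip the body. Origin at the centre of its underside.
- carton: Small brown cardboard carton, loose, about 0.15 kg, in the front row of the rack: 50 mm along own x, 60 mm along own y, 60 mm tall. Grip it across own x, which lies along the rack's y at the start. Origin at the centre of its underside.
- rack: Wooden rack, fixed, 136 (own x) by 216 mm (own y), origin under its centre, own -x its front. Floor at z = 12 mm, inside x -60..60, y -100..100 mm. Tops: front lip z = 18, sides 30, backboard 62 mm. Corks in the back row (x about 18, y about +42 and -42 mm), bottle and carton before them (x about -30, y about +42 and -42 mm); which is left or right varies.
- tray: Empty translucent plastic tray, fixed, the side area, 155 (own x) by 210 mm (own y), origin under its centre. Floor at z = 2 mm, outer walls 30 mm high, 3 mm thick. A partition 22 mm high at own x = 30 mm leaves a wide bay (own x -75..29, y -103..103 mm), room for all three things, and a narrow one (own x 31..75 mm).

How it is judged:
By the outcome, as a careful person would: the job done as asked, in the order asked, and still so for the second after the job is handed in, with the robot touching nothing.
It also fails if it takes over 138 s, if anything falls off the work surface, if the arm or the gripper's body presses on something with over 40 N, if the wrist force passes 120 N, or if a joint passes its speed limit or range.

## Working session

There is one attempt and no reset: what is moved stays moved. The work goes in short steps, Python scripts to look and compute and a shell command to move; the robot and the scene stay as the last step left them, time stands still between calls to the robot, and variables do not carry over. Pictures are saved under pics/ and viewed, at most 14 in all, crops included, and the job is handed in when it is done.

```bash
mkdir -p pics; python3 - <<'E'
from bench import status, vision, r
import cv2,numpy as np
print(status.get_obs())
for n in("scene","top"):
    f=vision.grab_frame(n); cv2.imwrite(f"pics/{n}0.png",f["img"])
    print(n,{k:(np.round(v,4).tolist() if k!="img" else 0) for k,v in f.items()})
E
```

```text
{'clock': 0.0, 'joints': array([ 1.13586661,  0.47778416,  0.02233984,  1.55647845, -0.01151119,
        1.10928475, -0.08310005]), 'qvel': array([ 0.00092061, -0.00125868,  0.00095476, -0.00021119,  0.00046252,
        0.00038509,  0.00082029]), 'tau': array([ 1.54082272e-04, -5.96450722e+01,  1.60795871e+00, -2.81197679e+01,
        1.24588565e-02,  9.44622239e-03,  2.44949200e-05]), 'tcp_pos': array([ 0.21649823, -0.63870293,  0.230325  ]), 'orientation': array([-3.09798061e+00, -5.10836907e-01,  6.60152066e-04]), 'contact_force': array([-0.04246117, -0.30788238,  0.40166309]), 'moment': array([-0.02978009, -0.01706133,  0.03337736]), 'gripper_force': 0.0, 'grip_width': 0.08528014403992172}
scene {'img': 0, 'fovy': 50.6666, 'cx': 324.9229, 'cy': 234.8192, 'world_from_camera': [[-0.7995, 0.2496, -0.5464, -0.0163], [-0.6007, -0.3328, 0.7269, 0.7081], [-0.0004, 0.9094, 0.4159, 0.4384], [0.0, 0.0, 0.0, 1.0]]}
top {'img': 0, 'fovy': 55.5127, 'cx': 316.736, 'cy': 238.3214, 'world_from_camera': [[-0.0195, 0.9876, -0.1557, 0.3528], [-0.9998, -0.0199, -0.0013, 0.0256], [-0.0043, 0.1556, 0.9878, 1.0679], [0.0, 0.0, 0.0, 1.0]]}
```

View pics/scene0.png

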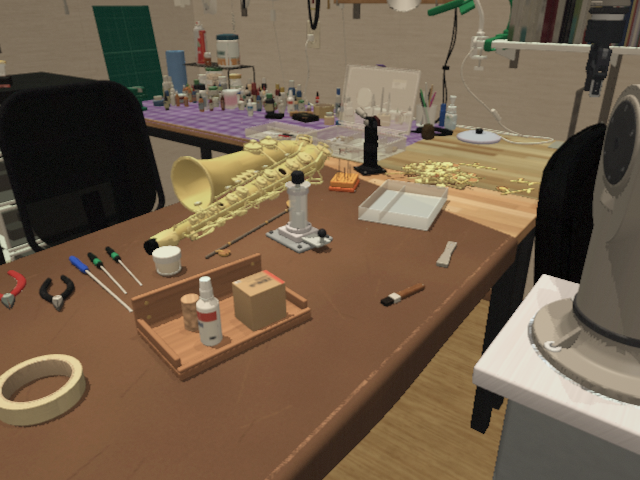

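View pics/top0.png

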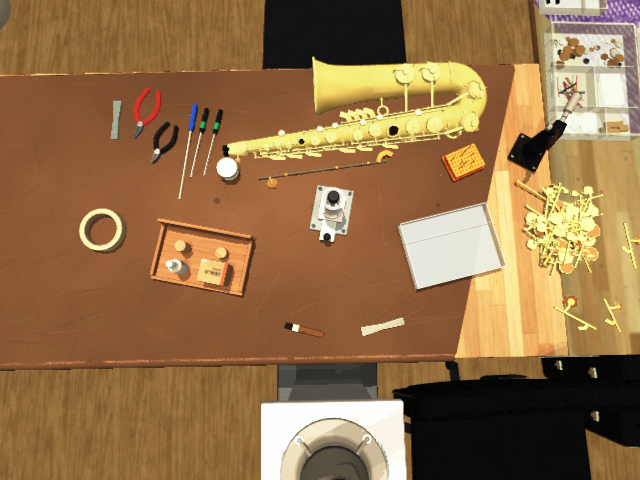

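The scene view shows the rack with the bottle (209,315), the carton (258,300), the slicer (298,215) and the tray (403,203). The top view shows the same at rack (203,258), bottle (175,266), carton (213,271), corks (181,246) and (222,253), slicer (332,205) and tray (450,245). I'll enlarge these regions next.

```bash
cat > h.py <<'E'
import numpy as np,cv2
from bench import status,vision
def P(f,uv,z):
    "pixel -> world point on plane z"
    F=240/np.tan(np.radians(f["fovy"])/2);T=f["world_from_camera"]
    d=T[:3,:3]@np.array([(uv[0]-f["cx"])/F,-(uv[1]-f["cy"])/F,-1]);o=T[:3,3]
    return o+d*(z-o[2])/d[2]
def proj(f,p):
    F=240/np.tan(np.radians(f["fovy"])/2);T=f["world_from_camera"]
    c=T[:3,:3].T@(np.array(p)-T[:3,3]);return np.array([f["cx"]-F*c[0]/c[2],f["cy"]+F*c[1]/c[2]])
def crop(f,name,x0,y0,x1,y1,s,step=10):
    im=cv2.resize(f["img"][y0:y1,x0:x1],None,fx=s,fy=s,interpolation=cv2.INTER_CUBIC)
    for x in range(-(-x0//step)*step,x1,step):
        cv2.line(im,(int((x+.5-x0)*s),0),(int((x+.5-x0)*s),6),(0,255,255),1);cv2.putText(im,str(x),(int((x-x0)*s),18),0,.4,(0,255,255),1)
    for y in range(-(-y0//step)*step,y1,step):
        cv2.line(im,(0,int((y+.5-y0)*s)),(6,int((y+.5-y0)*s)),(0,255,255),1);cv2.putText(im,str(y),(8,int((y-y0)*s)+6),0,.4,(0,255,255),1)
    cv2.imwrite(f"pics/{name}.png",im)
E
python3 - <<'E'
from h import *
f=vision.grab_frame("top")
crop(f,"rack1",140,210,265,305,6)
crop(f,"st1",300,175,510,297,3.8)
E
```

```text
(no output)
```

View pics/rack1.png

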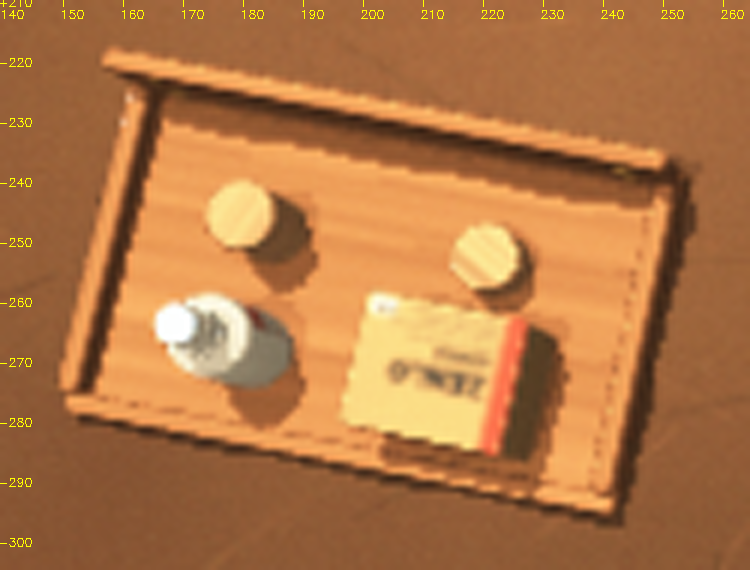

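View pics/st1.png

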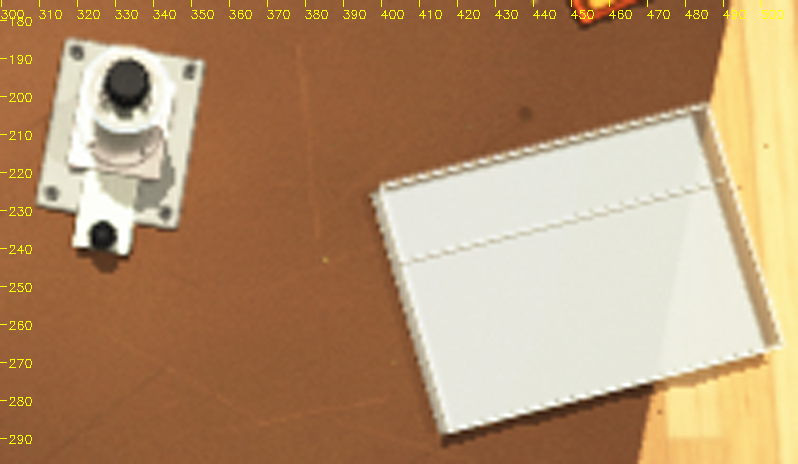

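The rack crop shows cork tops at about (179.8,245.4) and (221.2,252.7), the carton top corners, and the bottle shoulder at about (175,266). The slicer/tray crop shows the follower grip at (333.2,196.6), the funnel rim at about (332.9,198.7), and the tray rim corners.

```bash
cat > m.py <<'E'
from h import *
f=vision.grab_frame("top");g=vision.grab_frame("scene")
A=lambda x,y:(x/6+139.5,y/6+209.5); B=lambda x,y:(x/3.8+299.5,y/3.8+174.5)
def fit(W,M):
    W=np.array(W)[:,:2];M=np.array(M,float);w=W-W.mean(0);m=M-M.mean(0)
    t=np.arctan2((m[:,0]*w[:,1]-m[:,1]*w[:,0]).sum(),(m*w).sum());R=np.array([[np.cos(t),-np.sin(t)],[np.sin(t),np.cos(t)]])
    o=W.mean(0)-R@M.mean(0);print("fit",o.round(4),t.round(4),"res mm",((M@R.T+o-W)*1e3).round(1).tolist());return o,R
print("rack");o,R=fit([P(f,A(66,406),.018),P(f,A(612,515),.018),P(f,A(118,47),.062),P(f,A(668,152),.062)],
 [(-.068,.108),(-.068,-.108),(.068,.108),(.068,-.108)])
inr=lambda p:((R.T@(p[:2]-o))*1e3).round(1)
for n,u in(("L",A(240,214)),("R",A(487,256))):
  for h in(.028,.048): p=P(f,u,.012+h);print("cork",n,h,p.round(4),inr(p))
  for h in(.028,.048): print(n,h,"scene px of top",proj(g,np.r_[P(f,u,.012+h)[:2],.012+h]).round(1),"base",proj(g,np.r_[P(f,u,.012+h)[:2],.012]).round(1))
p=P(f,A(210,335),.086);print("bottle sh",p,inr(p));p=P(f,A(177,324),.110);print("cap",p,inr(p))
print("carton");c,_=fit([P(f,A(*q),.072) for q in((370,293),(526,318),(492,454),(342,428))],[(.025,.03),(-.025,.03),(-.025,-.03),(.025,-.03)] if 0 else [(.03,.025+.0),(.03,-.025),(-.03,-.025),(-.03,.025)]);print(inr(c))
c2,_=fit([P(f,A(*q),.072) for q in((370,293),(526,318),(492,454),(342,428))],[(.025,.03),(.025,-.03),(-.025,-.03),(-.025,.03)])
print("slicer grip",P(f,B(126,82),.142),"rim",P(f,B(125,90),.117),"knob",P(f,B(103,235),.040))
print("bed");fit([P(f,B(*q),.01) for q in((66,40),(203,62),(178,228),(38,206))],[(.055,.045),(.055,-.045),(-.055,-.045),(-.055,.045)])
print("tray");fit([P(f,B(*q),.03) for q in((378,187),(708,104),(781,345),(445,433))],[(.0775,.105),(.0775,-.105),(-.0775,-.105),(-.0775,.105)])
crop(g,"sc1",120,235,330,375,3.8)
E
python3 m.py
```

```text
rack
fit [0.4784 0.292 ] -0.2137 res mm [[-0.5, 0.4], [-0.7, -0.7], [1.4, 2.3], [-0.2, -2.1]]
cork L 0.028 [0.5053 0.34   0.04  ] [16.1 52.6]
cork L 0.048 [0.5023 0.3339 0.06  ] [14.5 46. ]
L 0.028 scene px of top [186.8 312.2] base [189.  328.6]
L 0.048 scene px of top [190.  298.9] base [193.7 327.4]
cork R 0.028 [0.4873 0.2459 0.04  ] [ 18.5 -43.2]
cork R 0.048 [0.4847 0.2416 0.06  ] [ 16.9 -48. ]
R 0.028 scene px of top [243.5 288.8] base [244.7 304.4]
R 0.048 scene px of top [245.8 276.8] base [247.8 303.8]
bottle sh [0.45461019 0.33555575 0.086     ] [-32.5  37.5]
cap [0.45623752 0.33971818 0.11      ] [-31.8  41.9]
carton
fit [0.4405 0.2583] -0.1974 res mm [[4.5, -4.8], [5.1, 3.5], [-4.4, 3.5], [-5.1, -2.2]]
[-29.9 -41. ]
fit [0.4405 0.2583] -0.195 res mm [[0.5, 1.2], [-0.7, -0.4], [-0.5, -2.5], [0.7, 1.7]]
slicer grip [ 0.58720265 -0.00813515  0.142     ] rim [ 0.58891619 -0.00836816  0.117     ] knob [0.51889915 0.00431389 0.04      ]
bed
fit [ 0.5878 -0.0092] -0.1802 res mm [[1.4, 1.1], [1.3, -1.7], [-1.6, -0.8], [-1.1, 1.4]]
tray
fit [ 0.4959 -0.2825] 0.2253 res mm [[1.3, 1.1], [0.5, 1.0], [-1.7, -1.4], [-0.1, -0.7]]
```

View pics/sc1.png

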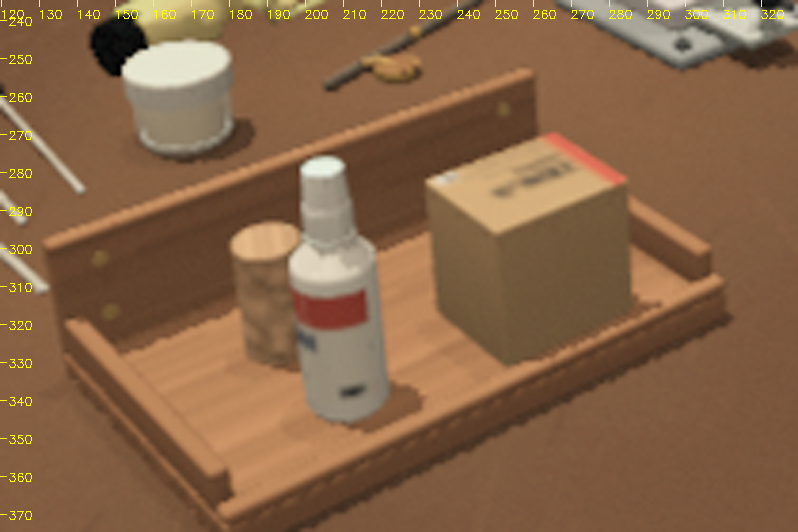

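The scene crop shows the cork behind the bottle with its top at (190,298) and base at about (194,329). That matches the long cork, so the left one is long and the short one is hidden behind the carton. I'll use the scene view to check the carton edges, the tube axis and the rack tilt.

```bash
cat > m2.py <<'E'
from h import *
f=vision.grab_frame("top");g=vision.grab_frame("scene")
C=lambda x,y:(x/3.8+119.5,y/3.8+234.5)
q=[P(g,C(*p),.072)[:2] for p in((427,181),(553,132),(627,180),(497,236))]
print(np.round(q,4).tolist(),[np.linalg.norm(q[i]-q[(i+1)%4]).round(4) for i in range(4)],np.mean(q,0),[np.arctan2(*(q[(i+1)%4]-q[i])[::-1]).round(3) for i in range(4)])
print("longcork top",P(g,C(266,242),.060),"bottle cap",P(g,C(322,165),.110),"bottle base ctr",P(g,C(345,400),.012))
# rack corners scene
for n,u,z in(("backL in? top",(45,244),.062),("backR top",(531,70),.062),("frontR",(722,280),.018),("frontL",(225,510),.018)):print(n,P(g,C(*u),z).round(4))
rk=lambda x,y,z:np.r_[np.array([.4784,.292])+np.array([[np.cos(-.2137),-np.sin(-.2137)],[np.sin(-.2137),np.cos(-.2137)]])@[x,y],z]
for n,p in(("bl",(.068,.108,.062)),("br",(.068,-.108,.062)),("fr",(-.068,-.108,.018)),("fl",(-.068,.108,.018))):
  s=proj(g,rk(*p));t=proj(f,rk(*p));print(n,"scenecrop",((s-[119.5,234.5])*3.8).round(),"topcrop",((t-[139.5,209.5])*6).round())
for z in(.117,.142):print("tube axis scene px",z,proj(g,[.5880,-.0085,z]))
crop(g,"sl1",255,160,345,260,5.5)
E
python3 m2.py
```

```text
[[0.4738, 0.2796], [0.4623, 0.2223], [0.4136, 0.2335], [0.4245, 0.2922]] [np.float64(0.0585), np.float64(0.05), np.float64(0.0597), np.float64(0.0509)] [0.44353332 0.2568946 ] [np.float64(-1.769), np.float64(2.916), np.float64(1.387), np.float64(-0.249)]
longcork top [0.50447354 0.33303923 0.06      ] bottle cap [0.46012415 0.33813646 0.11      ] bottle base ctr [0.46048358 0.33952806 0.012     ]
backL in? top [0.5657 0.3848 0.062 ]
backR top [0.5218 0.1732 0.062 ]
frontR [0.3942 0.201  0.018 ]
frontL [0.4394 0.4096 0.018 ]
bl scenecrop [ 46. 240.] topcrop [112.  43.]
br scenecrop [533.  69.] topcrop [674. 153.]
fr scenecrop [732. 284.] topcrop [614. 517.]
fl scenecrop [228. 519.] topcrop [ 65. 407.]
tube axis scene px 0.117 [297.88445437 184.87583996]
tube axis scene px 0.142 [297.59060084 172.51430363]
```

View pics/sl1.png

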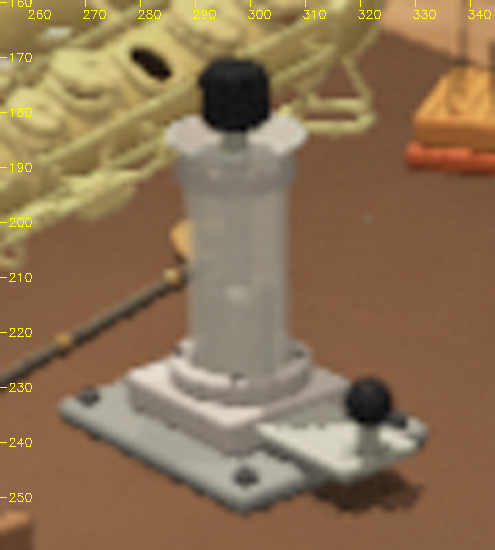

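The slicer crop puts the grip top at about (297.2,172) and the rim at about (297.4,184). My tube axis at (0.588,-0.0085) projects to within 1 px of both. I'll keep a single tool yaw (psi = -0.2, aligned with the rack), which makes all the later moves pure shifts.

```bash
cat > go.py <<'E'
# usage: go.py x,y,z x,y,z ... : dp from the present pose; tool yaw psi=-0.2, pointing down
import sys;from h import *;from scipy.spatial.transform import Rotation as Ro
s=status.get_obs();Rc=Ro.from_rotvec(s["orientation"]);Rt=Ro.from_euler("z",-.2)*Ro.from_euler("x",np.pi)
print("t",round(s["clock"],2),"tcp",s["tcp_pos"].round(4),"F",s["contact_force"].round(1),"w",round(s["grip_width"],4),"rot",(Rc.inv()*Rt).as_rotvec().round(3))
for a in sys.argv[1:]:
    w=np.array(eval(a));print(a,"dp",Rc.inv().apply(w-s["tcp_pos"]).round(4).tolist())
E
python3 go.py .588,-.0085,.25
```

```text
t 0.35 tcp [ 0.2166 -0.6392  0.2311] F [-0.4 -0.2 -0.3] w 0.0856 rot [-0.     0.     0.527]
.588,-.0085,.25 dp [0.5541, -0.4781, -0.0187]
```

```bash
python3 -m handwheel '[{"dp":[0.554,-0.478,-0.019],"delta_rot":[0,0,0.527]},{"dp":[0.554,-0.478,-0.019],"delta_rot":[0,0,0.527]},{"dp":[0.554,-0.478,-0.019],"delta_rot":[0,0,0.527]},{"dp":[0.554,-0.478,-0.019],"delta_rot":[0,0,0.527]},{"dp":[0.554,-0.478,-0.019],"delta_rot":[0,0,0.527]},{"dp":[0.554,-0.478,-0.019],"delta_rot":[0,0,0.527]},{"dp":[0.554,-0.478,-0.019],"delta_rot":[0,0,0.527]},{"dp":[0.554,-0.478,-0.019],"delta_rot":[0,0,0.527]},{"dp":[0.554,-0.478,-0.019],"delta_rot":[0,0,0.527]},{"dp":[0.554,-0.478,-0.019],"delta_rot":[0,0,0.527]},{"dp":[0.554,-0.478,-0.019],"delta_rot":[0,0,0.527]},{"dp":[0.554,-0.478,-0.019],"delta_rot":[0,0,0.527]}]' 0.7 40; python3 go.py .588,-.0085,.25 .588,-.0085,.12
```

```text
clock: 1.85
tcp_pos: [0.589, -0.0055, 0.2506]
orientation: [-3.125, 0.31, -0.001]
contact_force: [-1.0, -0.8, 1.0]
grip_width: 0.0598
gripper_force: 0.0
t 1.85 tcp [ 0.589  -0.0055  0.2506] F [-1.  -0.8  1. ] w 0.0598 rot [-0.001 -0.001  0.002]
.588,-.0085,.25 dp [-0.0004, 0.0031, 0.0006]
.588,-.0085,.12 dp [-0.0005, 0.0032, 0.1306]
```

```bash
python3 -m handwheel '[{"dp":[0,0,0.05],"delta_rot":[0,0,0]},{"dp":[0,0,0.1],"delta_rot":[0,0,0]},{"dp":[0,0,0.1],"delta_rot":[0,0,0]}]'; python3 go.py .588,-.0085,.12; python3 -c "
from h import *
crop(vision.grab_frame('scene'),'a1',255,120,345,220,5.5)"
```

```text
clock: 2.22
tcp_pos: [0.5849, -0.009, 0.1469]
orientation: [3.125, -0.313, -0.012]
contact_force: [0.5, 0.0, 1.0]
grip_width: 0.0602
gripper_force: 0.0
t 2.23 tcp [ 0.5849 -0.009   0.1469] F [0.5 0.  1. ] w 0.0602 rot [0.002 0.008 0.   ]
.588,-.0085,.12 dp [0.0031, -0.0012, 0.0269]
```

View pics/a1.png

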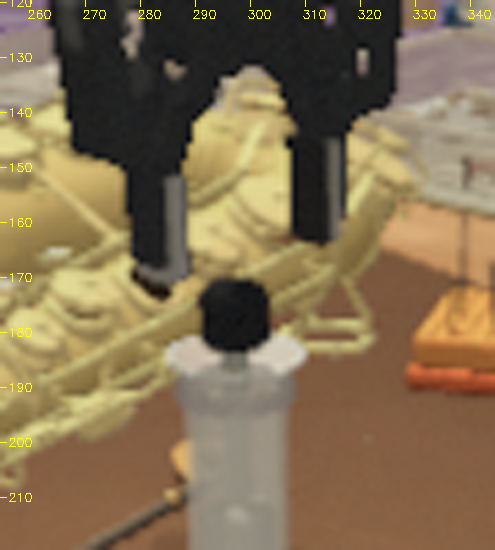

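The open fingers straddle the grip, with tips at about (283,172) and (312,163). I'll descend and close.

```bash
python3 -m handwheel '[{"dp":[0,0,0.029],"delta_rot":[0,0,0]},{"dp":[0,0,0.029],"delta_rot":[0,0,0]},{"dp":[0,0,0.029],"delta_rot":[0,0,0]}]'; python3 -m handwheel '[{"dp":[0,0,0],"delta_rot":[0,0,0]},{"dp":[0,0,0],"delta_rot":[0,0,0]},{"dp":[0,0,0],"delta_rot":[0,0,0]},{"dp":[0,0,0],"delta_rot":[0,0,0]}]' 0 50
```

```text
clock: 2.65
tcp_pos: [0.5894, -0.0088, 0.1236]
orientation: [-3.125, 0.314, -0.005]
contact_force: [-0.3, -0.0, -0.4]
grip_width: 0.0601
gripper_force: 0.0
clock: 3.15
tcp_pos: [0.5889, -0.0088, 0.1225]
orientation: [-3.126, 0.314, -0.003]
contact_force: [-0.5, -0.9, 5.9]
grip_width: 0.0221
gripper_force: 49.0
```

```bash
python3 go.py .589,-.0088,.255 .4897,-.3578,.25 .4897,-.3578,.115
```

```text
t 3.15 tcp [ 0.5889 -0.0088  0.1225] F [-0.5 -0.9  5.9] w 0.0221 rot [-0.    -0.002 -0.   ]
.589,-.0088,.255 dp [0.0004, -0.0001, -0.1325]
.4897,-.3578,.25 dp [-0.0275, 0.3617, -0.1276]
.4897,-.3578,.115 dp [-0.0278, 0.3617, 0.0074]
```

```bash
python3 -m handwheel '[{"dp":[0,0,-0.06],"delta_rot":[0,0,0]},{"dp":[0,0,-0.12],"delta_rot":[0,0,0]},{"dp":[0,0,-0.133],"delta_rot":[0,0,0]},{"dp":[-0.028,0.362,-0.13],"delta_rot":[0,0,0]},{"dp":[-0.028,0.362,-0.13],"delta_rot":[0,0,0]},{"dp":[-0.028,0.362,-0.13],"delta_rot":[0,0,0]},{"dp":[-0.028,0.362,-0.13],"delta_rot":[0,0,0]},{"dp":[-0.028,0.362,-0.13],"delta_rot":[0,0,0]},{"dp":[-0.028,0.362,-0.13],"delta_rot":[0,0,0]},{"dp":[-0.028,0.362,-0.08],"delta_rot":[0,0,0]},{"dp":[-0.028,0.362,-0.02],"delta_rot":[0,0,0]},{"dp":[-0.028,0.362,-0.005],"delta_rot":[0,0,0]}]'; python3 go.py .4897,-.3578,.104;  python3 -c "
from h import *
cv2.imwrite('pics/a2.png',vision.grab_frame('scene')['img'])"
```

```text
clock: 4.65
tcp_pos: [0.4852, -0.3559, 0.1216]
orientation: [-3.122, 0.313, 0.013]
contact_force: [-0.3, 0.4, -0.9]
grip_width: 0.0218
gripper_force: 50.1
t 4.65 tcp [ 0.4852 -0.3559  0.1216] F [-0.3  0.4 -0.9] w 0.0218 rot [-0.003  0.009 -0.   ]
.4897,-.3578,.104 dp [0.005, 0.001, 0.0175]
```

View pics/a2.png

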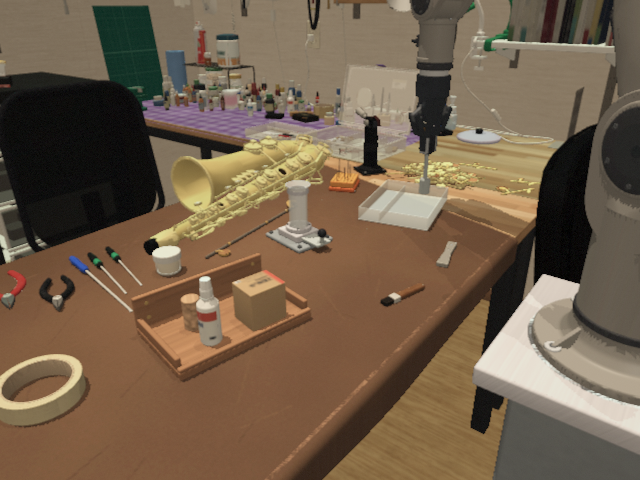

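The follower hangs upright over the far part of the tray, foot at about (424,190). Lowering it now.

```bash
python3 -m handwheel '[{"dp":[0,0,0.02],"delta_rot":[0,0,0]},{"dp":[0,0,0.024],"delta_rot":[0,0,0]},{"dp":[0,0,0.024],"delta_rot":[0,0,0]},{"dp":[0,0,0.024],"delta_rot":[0,0,0]}]'; python3 go.py .4897,-.3578,.1025
```

```text
clock: 5.2
tcp_pos: [0.4892, -0.3584, 0.1037]
orientation: [3.125, -0.314, 0.003]
contact_force: [-0.8, -0.9, -1.1]
grip_width: 0.022
gripper_force: 50.1
t 5.2 tcp [ 0.4892 -0.3584  0.1037] F [-0.8 -0.9 -1.1] w 0.022 rot [ 0.001 -0.002 -0.   ]
.4897,-.3578,.1025 dp [0.0003, -0.0006, 0.0012]
```

```bash
python3 -m handwheel '[{"dp":[0,0,0.0015],"delta_rot":[0,0,0]},{"dp":[0,0,0.0015],"delta_rot":[0,0,0]}]'; python3 -m handwheel '[{"dp":[0,0,0],"delta_rot":[0,0,0]},{"dp":[0,0,0],"delta_rot":[0,0,0]},{"dp":[0,0,-0.06],"delta_rot":[0,0,0]},{"dp":[0,0,-0.08],"delta_rot":[0,0,0]}]' 0.55; python3 go.py .457,.338,.18 .457,.338,.055
```

```text
clock: 5.45
tcp_pos: [0.4898, -0.3587, 0.1027]
orientation: [3.124, -0.314, 0.005]
contact_force: [-0.5, 0.7, 6.5]
grip_width: 0.0219
gripper_force: 50.8
clock: 5.95
tcp_pos: [0.4899, -0.3588, 0.184]
orientation: [3.124, -0.314, 0.006]
contact_force: [0.6, 0.1, -0.6]
grip_width: 0.047
gripper_force: 0.0
t 5.95 tcp [ 0.4899 -0.3588  0.184 ] F [ 0.6  0.1 -0.6] w 0.047 rot [ 0.002 -0.004 -0.   ]
.457,.338,.18 dp [-0.1709, -0.6764, 0.0022]
.457,.338,.055 dp [-0.1715, -0.6766, 0.1272]
```

```bash
python3 -m handwheel '[{"dp":[-0.171,-0.676,0],"delta_rot":[0,0,0]},{"dp":[-0.171,-0.676,0],"delta_rot":[0,0,0]},{"dp":[-0.171,-0.676,0],"delta_rot":[0,0,0]},{"dp":[-0.171,-0.676,0],"delta_rot":[0,0,0]},{"dp":[-0.171,-0.676,0],"delta_rot":[0,0,0]},{"dp":[-0.171,-0.676,0],"delta_rot":[0,0,0]},{"dp":[-0.171,-0.676,0],"delta_rot":[0,0,0]},{"dp":[-0.171,-0.676,0],"delta_rot":[0,0,0]},{"dp":[-0.171,-0.676,0],"delta_rot":[0,0,0]},{"dp":[-0.171,-0.676,0],"delta_rot":[0,0,0]},{"dp":[-0.171,-0.676,0],"delta_rot":[0,0,0]},{"dp":[-0.171,-0.676,0],"delta_rot":[0,0,0]}]' 0.7 25; python3 -m handwheel '[{"dp":[0,0,0.03],"delta_rot":[0,0,0]},{"dp":[0,0,0.03],"delta_rot":[0,0,0]}]';  python3 go.py .457,.338,.052;python3 -c "
from h import *
f=vision.grab_frame('scene');p=[.457,.338];print(proj(f,p+[.11]),proj(f,p+[.15]))
crop(f,'a3',150,230,260,350,5)"
```

```text
clock: 7.45
tcp_pos: [0.4534, 0.3441, 0.1809]
orientation: [-3.124, 0.303, 0.001]
contact_force: [-0.1, -0.2, -0.1]
grip_width: 0.0598
gripper_force: 0.0
clock: 7.7
tcp_pos: [0.4543, 0.3365, 0.1488]
orientation: [3.122, -0.314, -0.005]
contact_force: [-0.1, -1.3, 0.4]
grip_width: 0.0599
gripper_force: 0.0
t 7.7 tcp [0.4543 0.3365 0.1488] F [-0.1 -1.3  0.4] w 0.0599 rot [ 0.004  0.003 -0.001]
.457,.338,.052 dp [0.0027, -0.0025, 0.0967]
[205.9135568  278.58579231] [202.84325244 251.23441953]
```

View pics/a3.png

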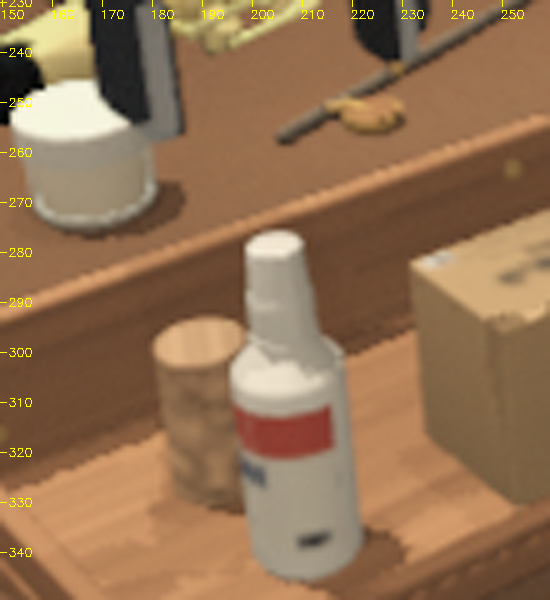

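The cap top is at (204,278) and the finger tips are at (182,256) and (231,240), straddling it. I'll shift 2 mm forward, then descend and grip.

```bash
python3 -m handwheel '[{"dp":[0.002,-0.001,0.05],"delta_rot":[0,0,0]},{"dp":[0.002,-0.001,0.1],"delta_rot":[0,0,0]},{"dp":[0.002,-0.001,0.1],"delta_rot":[0,0,0]},{"dp":[0.002,-0.001,0.1],"delta_rot":[0,0,0]}]'; python3 -m handwheel '[{"dp":[0,0,0],"delta_rot":[0,0,0]},{"dp":[0,0,0],"delta_rot":[0,0,0]},{"dp":[0,0,0],"delta_rot":[0,0,0]},{"dp":[0,0,0],"delta_rot":[0,0,0]}]' 0 25;  python3 go.py .457,.338,.16 .4776,-.3051,.16 .4776,-.3051,.04
```

```text
clock: 8.25
tcp_pos: [0.4588, 0.3398, 0.053]
orientation: [-3.124, 0.315, -0.003]
contact_force: [-0.7, 0.5, 1.0]
grip_width: 0.0599
gripper_force: 0.0
clock: 8.75
tcp_pos: [0.4587, 0.3399, 0.0529]
orientation: [-3.124, 0.314, -0.004]
contact_force: [-0.4, -0.6, 8.2]
grip_width: 0.0296
gripper_force: 24.2
t 8.75 tcp [0.4587 0.3399 0.0529] F [-0.4 -0.6  8.2] w 0.0296 rot [-0.002 -0.002 -0.001]
.457,.338,.16 dp [-0.001, 0.002, -0.1071]
.4776,-.3051,.16 dp [0.1473, 0.6281, -0.1082]
.4776,-.3051,.04 dp [0.147, 0.6284, 0.0118]
```

```bash
python3 -m handwheel '[{"dp":[0,0,-0.06],"delta_rot":[0,0,0]},{"dp":[0.147,0.628,-0.11],"delta_rot":[0,0,0]},{"dp":[0.147,0.628,-0.11],"delta_rot":[0,0,0]},{"dp":[0.147,0.628,-0.11],"delta_rot":[0,0,0]},{"dp":[0.147,0.628,-0.11],"delta_rot":[0,0,0]},{"dp":[0.147,0.628,-0.11],"delta_rot":[0,0,0]},{"dp":[0.147,0.628,-0.11],"delta_rot":[0,0,0]},{"dp":[0.147,0.628,-0.11],"delta_rot":[0,0,0]},{"dp":[0.147,0.628,-0.11],"delta_rot":[0,0,0]},{"dp":[0.147,0.628,-0.11],"delta_rot":[0,0,0]},{"dp":[0.147,0.628,-0.11],"delta_rot":[0,0,0]},{"dp":[0.147,0.628,-0.11],"delta_rot":[0,0,0]}]'; python3 -m handwheel '[{"dp":[0,0,0.05],"delta_rot":[0,0,0]},{"dp":[0,0,0.1],"delta_rot":[0,0,0]},{"dp":[0,0,0.115],"delta_rot":[0,0,0]},{"dp":[0,0,0.115],"delta_rot":[0,0,0]},{"dp":[0,0,0.115],"delta_rot":[0,0,0]}]';  python3 go.py .4776,-.3051,.0429
```

```text
clock: 10.25
tcp_pos: [0.4759, -0.3105, 0.162]
orientation: [3.123, -0.323, 0.003]
contact_force: [0.0, 0.7, -1.4]
grip_width: 0.0294
gripper_force: 25.1
clock: 10.88
tcp_pos: [0.4781, -0.306, 0.0477]
orientation: [3.125, -0.313, 0.005]
contact_force: [0.6, -0.8, -1.0]
grip_width: 0.0289
gripper_force: 25.3
t 10.88 tcp [ 0.4781 -0.306   0.0477] F [ 0.6 -0.8 -1. ] w 0.0289 rot [ 0.001 -0.003  0.   ]
.4776,-.3051,.0429 dp [-0.0007, -0.0008, 0.0048]
```

```bash
python3 -m handwheel '[{"dp":[0,0,0.005],"delta_rot":[0,0,0]},{"dp":[0,0,0.005],"delta_rot":[0,0,0]},{"dp":[0,0,0.005],"delta_rot":[0,0,0]}]'; python3 -m handwheel '[{"dp":[0,0,0],"delta_rot":[0,0,0]},{"dp":[0,0,0],"delta_rot":[0,0,0]},{"dp":[0,0,-0.06],"delta_rot":[0,0,0]},{"dp":[0,0,-0.105],"delta_rot":[0,0,0]}]' 0.55; python3 go.py .442,.2576,.12 .442,.2576,.037
```

```text
clock: 11.25
tcp_pos: [0.4782, -0.3065, 0.0425]
orientation: [3.124, -0.314, 0.005]
contact_force: [1.4, -0.8, 6.0]
grip_width: 0.0292
gripper_force: 25.9
clock: 11.75
tcp_pos: [0.4767, -0.3055, 0.1473]
orientation: [-3.126, 0.314, -0.0]
contact_force: [1.3, -1.3, -0.2]
grip_width: 0.0468
gripper_force: 0.0
t 11.75 tcp [ 0.4767 -0.3055  0.1473] F [ 1.3 -1.3 -0.2] w 0.0468 rot [-0.  0. -0.]
.442,.2576,.12 dp [-0.146, -0.5449, 0.0274]
.442,.2576,.037 dp [-0.146, -0.5449, 0.1104]
```

```bash
python3 -m handwheel '[{"dp":[-0.146,-0.545,0.02],"delta_rot":[0,0,0]},{"dp":[-0.146,-0.545,0.02],"delta_rot":[0,0,0]},{"dp":[-0.146,-0.545,0.02],"delta_rot":[0,0,0]},{"dp":[-0.146,-0.545,0.02],"delta_rot":[0,0,0]},{"dp":[-0.146,-0.545,0.02],"delta_rot":[0,0,0]},{"dp":[-0.146,-0.545,0.02],"delta_rot":[0,0,0]},{"dp":[-0.146,-0.545,0.02],"delta_rot":[0,0,0]},{"dp":[-0.146,-0.545,0.02],"delta_rot":[0,0,0]},{"dp":[-0.146,-0.545,0.02],"delta_rot":[0,0,0]},{"dp":[-0.146,-0.545,0.027],"delta_rot":[0,0,0]},{"dp":[-0.146,-0.545,0.027],"delta_rot":[0,0,0]}]' 0.97 40;  python3 go.py .442,.2576,.037;python3 -c "
from h import *
f=vision.grab_frame('scene')
crop(f,'a4',190,210,310,330,5)"
```

```text
clock: 13.12
tcp_pos: [0.4413, 0.2568, 0.118]
orientation: [3.124, -0.313, -0.002]
contact_force: [1.0, -0.2, -0.0]
grip_width: 0.0831
gripper_force: 0.0
t 13.12 tcp [0.4413 0.2568 0.118 ] F [ 1.  -0.2 -0. ] w 0.0831 rot [0.002 0.001 0.001]
.442,.2576,.037 dp [0.0006, -0.001, 0.081]
```

View pics/a4.png

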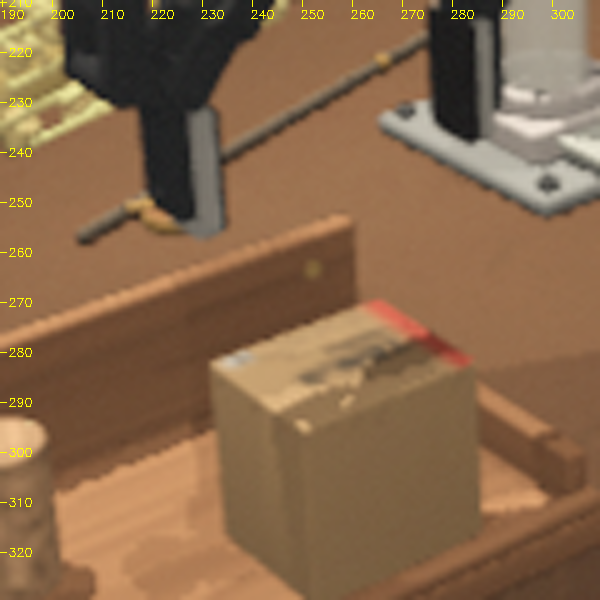

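The fingers, at (232,256) and (283,237), straddle the carton symmetrically across its 60 mm side. Descending and gripping.

```bash
python3 -m handwheel '[{"dp":[0,0,0.04],"delta_rot":[0,0,0]},{"dp":[0,0,0.081],"delta_rot":[0,0,0]},{"dp":[0,0,0.081],"delta_rot":[0,0,0]},{"dp":[0,0,0.081],"delta_rot":[0,0,0]}]'; python3 -m handwheel '[{"dp":[0,0,0],"delta_rot":[0,0,0]},{"dp":[0,0,0],"delta_rot":[0,0,0]},{"dp":[0,0,0],"delta_rot":[0,0,0]},{"dp":[0,0,0],"delta_rot":[0,0,0]}]' 0.4 40;  python3 go.py .4413,.2568,.12 .4611,-.2330,.13 .4611,-.2330,.027
```

```text
clock: 13.68
tcp_pos: [0.443, 0.257, 0.039]
orientation: [-3.125, 0.317, -0.002]
contact_force: [0.4, -0.0, 0.3]
grip_width: 0.083
gripper_force: 0.0
clock: 14.18
tcp_pos: [0.4433, 0.258, 0.0396]
orientation: [-3.124, 0.315, -0.004]
contact_force: [-0.2, -1.1, 7.3]
grip_width: 0.0596
gripper_force: 43.1
t 14.18 tcp [0.4433 0.258  0.0396] F [-0.2 -1.1  7.3] w 0.0596 rot [-0.002 -0.003 -0.001]
.4413,.2568,.12 dp [-0.0015, 0.0015, -0.0804]
.4611,-.2330,.13 dp [0.1156, 0.4775, -0.0909]
.4611,-.2330,.027 dp [0.1153, 0.4776, 0.0121]
```

```bash
python3 -m handwheel '[{"dp":[0,0,-0.06],"delta_rot":[0,0,0]},{"dp":[0.115,0.476,-0.09],"delta_rot":[0,0,0]},{"dp":[0.115,0.476,-0.09],"delta_rot":[0,0,0]},{"dp":[0.115,0.476,-0.09],"delta_rot":[0,0,0]},{"dp":[0.115,0.476,-0.09],"delta_rot":[0,0,0]},{"dp":[0.115,0.476,-0.09],"delta_rot":[0,0,0]},{"dp":[0.115,0.476,-0.09],"delta_rot":[0,0,0]},{"dp":[0.115,0.476,-0.09],"delta_rot":[0,0,0]},{"dp":[0.115,0.476,-0.09],"delta_rot":[0,0,0]},{"dp":[0.115,0.476,-0.09],"delta_rot":[0,0,0]},{"dp":[0.115,0.476,-0.09],"delta_rot":[0,0,0]},{"dp":[0.115,0.476,-0.04],"delta_rot":[0,0,0]}]';python3 -m handwheel '[{"dp":[0,0,0.04],"delta_rot":[0,0,0]},{"dp":[0,0,0.045],"delta_rot":[0,0,0]},{"dp":[0,0,0.045],"delta_rot":[0,0,0]}]'; python3 go.py .4611,-.2310,.0296;python3 -c "
from h import *
f=vision.grab_frame('scene')
crop(f,'a5',350,120,460,240,5)"
```

```text
clock: 15.68
tcp_pos: [0.4638, -0.2314, 0.0806]
orientation: [3.124, -0.311, 0.014]
contact_force: [0.2, -1.1, -2.1]
grip_width: 0.0592
gripper_force: 45.2
clock: 16.05
tcp_pos: [0.4607, -0.2308, 0.0336]
orientation: [-3.126, 0.311, -0.001]
contact_force: [0.7, -0.1, -0.2]
grip_width: 0.0595
gripper_force: 44.9
t 16.05 tcp [ 0.4607 -0.2308  0.0336] F [ 0.7 -0.1 -0.2] w 0.0595 rot [-0.    -0.     0.001]
.4611,-.2310,.0296 dp [0.0004, 0.0001, 0.004]
```

View pics/a5.png

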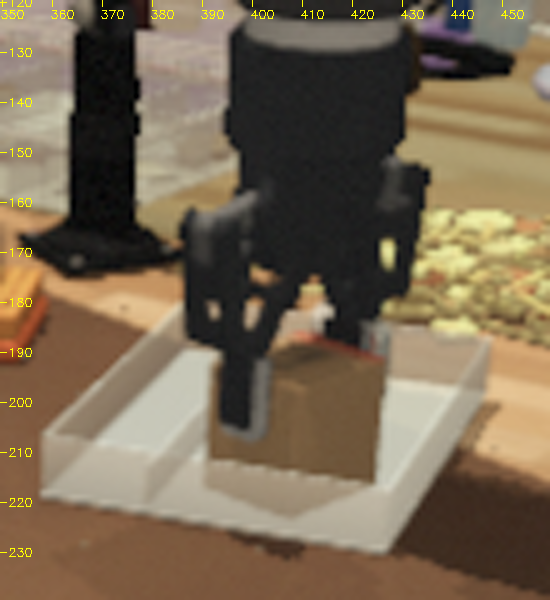

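The carton is above the tray floor inside the wide bay, bottom edge at about (405,213), with the bottle cap behind it at (413,182). Lowering and releasing.

```bash
python3 -m handwheel '[{"dp":[0,0,0.004],"delta_rot":[0,0,0]},{"dp":[0,0,0.004],"delta_rot":[0,0,0]},{"dp":[0,0,0.004],"delta_rot":[0,0,0]}]'; python3 -m handwheel '[{"dp":[0,0,0],"delta_rot":[0,0,0]},{"dp":[0,0,0],"delta_rot":[0,0,0]},{"dp":[0,0,-0.06],"delta_rot":[0,0,0]},{"dp":[0,0,-0.07],"delta_rot":[0,0,0]}]' 0.79; python3 go.py .4873,.2459,.10 .4873,.2459,.025; python3 -c "
from h import *
crop(vision.grab_frame('top'),'a6',380,180,520,300,5.5)"
```

```text
clock: 16.48
tcp_pos: [0.4612, -0.2321, 0.0298]
orientation: [3.125, -0.314, 0.004]
contact_force: [0.4, 0.9, 6.4]
grip_width: 0.0596
gripper_force: 45.9
clock: 16.98
tcp_pos: [0.4619, -0.2326, 0.1017]
orientation: [3.124, -0.314, 0.008]
contact_force: [0.9, 0.1, 0.2]
grip_width: 0.0676
gripper_force: 0.0
t 16.98 tcp [ 0.4619 -0.2326  0.1017] F [0.9 0.1 0.2] w 0.0676 rot [ 0.001 -0.005 -0.   ]
.4873,.2459,.10 dp [-0.0704, -0.4739, 0.0008]
.4873,.2459,.025 dp [-0.0708, -0.474, 0.0758]
```

View pics/a6.png

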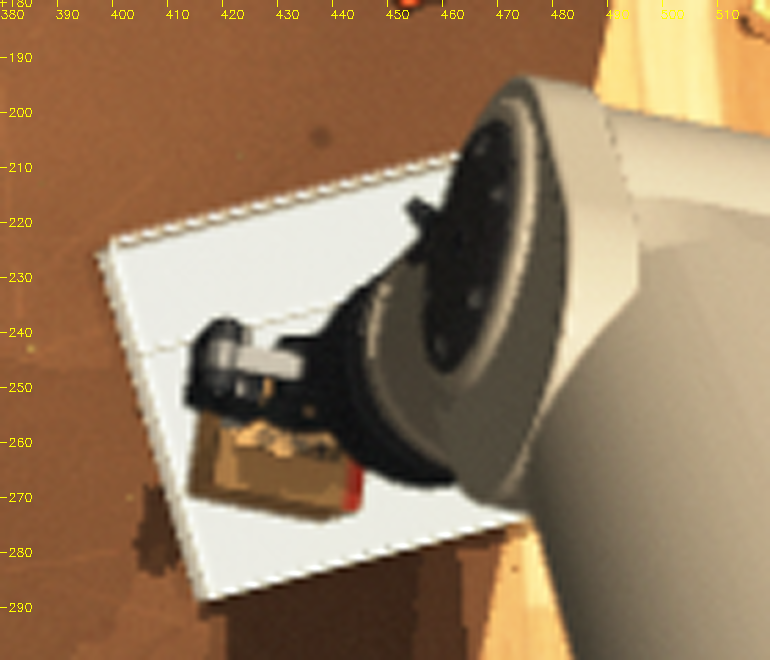

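The carton stands in the bay, clear of the wall. Next is the short cork at about (0.489,0.245).

```bash
python3 -m handwheel '[{"dp":[-0.068,-0.473,0],"delta_rot":[0,0,0]},{"dp":[-0.068,-0.473,0],"delta_rot":[0,0,0]},{"dp":[-0.068,-0.473,0],"delta_rot":[0,0,0]},{"dp":[-0.068,-0.473,0],"delta_rot":[0,0,0]},{"dp":[-0.068,-0.473,0],"delta_rot":[0,0,0]},{"dp":[-0.068,-0.473,0],"delta_rot":[0,0,0]},{"dp":[-0.068,-0.473,0],"delta_rot":[0,0,0]},{"dp":[-0.068,-0.473,0],"delta_rot":[0,0,0]},{"dp":[-0.068,-0.473,0.02],"delta_rot":[0,0,0]},{"dp":[-0.068,-0.473,0.02],"delta_rot":[0,0,0]},{"dp":[-0.068,-0.473,0.02],"delta_rot":[0,0,0]}]' 0.6 20;  python3 go.py .489,.2452,.025;python3 -c "
from h import *
f=vision.grab_frame('scene');print(proj(f,[.489,.2452,.04]),proj(f,[.489,.2452,.012]))
crop(f,'a7',190,230,310,330,5)"
```

```text
clock: 18.4
tcp_pos: [0.4873, 0.2443, 0.0785]
orientation: [3.125, -0.315, -0.001]
contact_force: [-0.8, -0.3, -0.0]
grip_width: 0.0514
gripper_force: 0.0
t 18.4 tcp [0.4873 0.2443 0.0785] F [-0.8 -0.3 -0. ] w 0.0514 rot [ 0.001  0.001 -0.001]
.489,.2452,.025 dp [0.0016, -0.0013, 0.0535]
[243.01934818 288.3196219 ] [244.23421245 303.87204648]
```

View pics/a7.png

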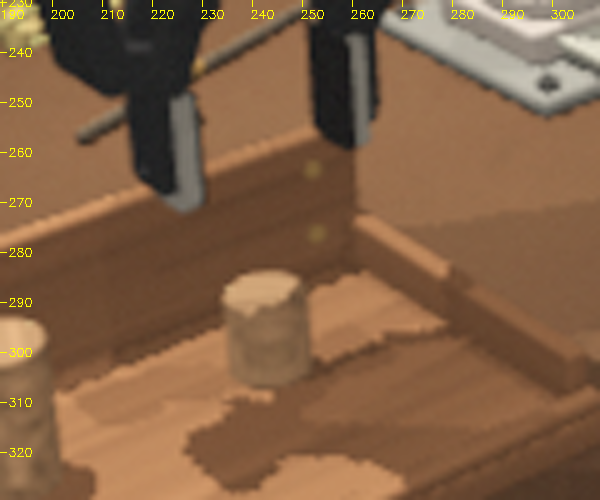

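The short cork's top centre is at (242,287.5), against a predicted (243,288.3), and the fingers straddle it. Descend, grip and lift.

```bash
python3 -m handwheel '[{"dp":[0.002,-0.001,0.04],"delta_rot":[0,0,0]},{"dp":[0.002,-0.001,0.054],"delta_rot":[0,0,0]},{"dp":[0.002,-0.001,0.054],"delta_rot":[0,0,0]},{"dp":[0.002,-0.001,0.054],"delta_rot":[0,0,0]}]'; python3 -m handwheel '[{"dp":[0,0,0],"delta_rot":[0,0,0]},{"dp":[0,0,0],"delta_rot":[0,0,0]},{"dp":[0,0,0],"delta_rot":[0,0,0]},{"dp":[0,0,0],"delta_rot":[0,0,0]}]' 0 20;  python3 go.py .489,.2452,.15 .588,-.0088,.15 .588,-.0088,.121
```

```text
clock: 18.95
tcp_pos: [0.4902, 0.2462, 0.0258]
orientation: [-3.125, 0.314, -0.002]
contact_force: [0.7, -0.1, -0.6]
grip_width: 0.0515
gripper_force: 0.0
clock: 19.45
tcp_pos: [0.4902, 0.2462, 0.0258]
orientation: [-3.125, 0.314, -0.002]
contact_force: [-0.8, 0.3, 7.0]
grip_width: 0.0252
gripper_force: 20.0
t 19.45 tcp [0.4902 0.2462 0.0258] F [-0.8  0.3  7. ] w 0.0252 rot [-0.001 -0.001 -0.   ]
.489,.2452,.15 dp [-0.0008, 0.0012, -0.1242]
.588,-.0088,.15 dp [0.1467, 0.2304, -0.1242]
.588,-.0088,.121 dp [0.1467, 0.2304, -0.0952]
```

```bash
python3 -m handwheel '[{"dp":[0,0,-0.06],"delta_rot":[0,0,0]},{"dp":[0,0,-0.12],"delta_rot":[0,0,0]},{"dp":[0.147,0.23,-0.13],"delta_rot":[0,0,0]},{"dp":[0.147,0.23,-0.13],"delta_rot":[0,0,0]},{"dp":[0.147,0.23,-0.13],"delta_rot":[0,0,0]},{"dp":[0.147,0.23,-0.13],"delta_rot":[0,0,0]},{"dp":[0.147,0.23,-0.13],"delta_rot":[0,0,0]},{"dp":[0.147,0.23,-0.13],"delta_rot":[0,0,0]},{"dp":[0.147,0.23,-0.13],"delta_rot":[0,0,0]}]'; python3 -m handwheel '[{"dp":[0,0,0.02],"delta_rot":[0,0,0]},{"dp":[0,0,0.033],"delta_rot":[0,0,0]},{"dp":[0,0,0.033],"delta_rot":[0,0,0]},{"dp":[0,0,0.033],"delta_rot":[0,0,0]}]';  python3 go.py .588,-.0088,.121
```

```text
clock: 20.58
tcp_pos: [0.5875, -0.007, 0.1548]
orientation: [-3.125, 0.311, 0.001]
contact_force: [-0.3, 0.1, 0.7]
grip_width: 0.0251
gripper_force: 19.9
clock: 21.08
tcp_pos: [0.5882, -0.0083, 0.122]
orientation: [3.126, -0.313, 0.001]
contact_force: [1.0, -1.6, 1.2]
grip_width: 0.0248
gripper_force: 21.4
t 21.07 tcp [ 0.5882 -0.0083  0.122 ] F [ 1.  -1.6  1.2] w 0.0248 rot [ 0.    -0.001  0.001]
.588,-.0088,.121 dp [-0.0001, 0.0005, 0.001]
```

Release, wait for it to fall, then go up and over to the long cork.

```bash
python3 -m handwheel '[{"dp":[0,0,0],"delta_rot":[0,0,0]},{"dp":[0,0,0],"delta_rot":[0,0,0]},{"dp":[0,0,0],"delta_rot":[0,0,0]},{"dp":[0,0,-0.05],"delta_rot":[0,0,0]},{"dp":[0,0,-0.05],"delta_rot":[0,0,0]}]' 0.6; python3 go.py .5035,.3335,.12 .5035,.3335,.03; python3 -c "
from h import *
crop(vision.grab_frame('scene'),'a8',255,140,345,240,5.5)"
```

```text
clock: 21.7
tcp_pos: [0.5905, -0.0083, 0.1755]
orientation: [-3.125, 0.314, -0.011]
contact_force: [1.5, 1.0, -0.3]
grip_width: 0.0511
gripper_force: 0.0
t 21.7 tcp [ 0.5905 -0.0083  0.1755] F [ 1.5  1.  -0.3] w 0.0511 rot [-0.002 -0.007 -0.   ]
.5035,.3335,.12 dp [-0.1536, -0.3176, 0.055]
.5035,.3335,.03 dp [-0.1542, -0.3174, 0.145]
```

View pics/a8.png

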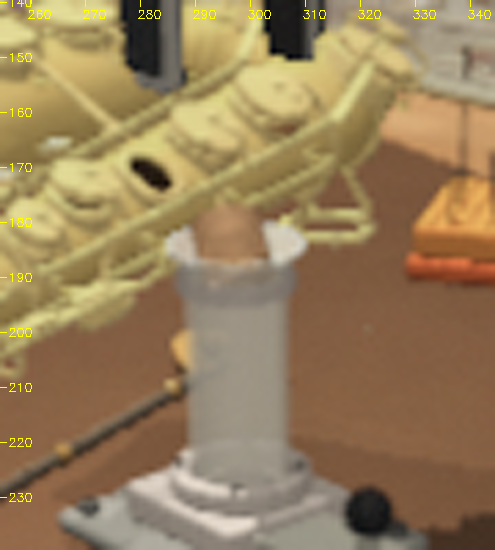

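The short cork shows in the funnel, with its top at about (297,179): either still falling or jammed. All 14 views are used, so from here I'll check by pixel numbers.

```bash
cat > ck.py <<'E'
from h import *
import sys
a=cv2.imread('pics/sl1.png')
f=vision.grab_frame('scene');im=f["img"].astype(int)
for r_ in range(166,204,2): print(r_,[ "%d,%d,%d"%tuple(im[r_,c]) for c in range(286,312,3)])
E
python3 ck.py; python3 -c "
from h import *
f=vision.grab_frame('scene')
for z in(.098,.108,.117,.125,.135):print(z,proj(f,[.588,-.0085,z]).round(1))"
```

```text
166 ['104,165,184', '90,141,162', '88,139,160', '127,188,212', '103,158,181', '107,172,197', '107,167,184', '94,146,162', '79,132,155']
168 ['119,191,213', '91,143,163', '93,145,168', '82,131,151', '83,135,158', '125,188,204', '93,146,164', '77,130,154', '87,140,159']
170 ['127,192,215', '110,177,203', '82,127,147', '73,116,135', '121,186,199', '86,139,158', '77,130,153', '69,118,141', '71,117,137']
172 ['99,157,178', '106,172,198', '99,161,183', '102,159,172', '79,130,152', '74,127,150', '68,116,138', '85,141,157', '89,141,157']
174 ['117,177,200', '105,168,186', '98,152,167', '88,141,160', '73,123,146', '66,113,135', '96,152,166', '77,125,143', '80,128,149']
176 ['111,171,185', '83,133,151', '77,128,150', '98,151,173', '82,138,159', '96,153,167', '68,112,133', '63,94,125', '80,126,145']
178 ['84,137,157', '72,123,146', '83,122,157', '100,140,181', '93,130,169', '70,98,131', '67,94,126', '62,89,124', '76,122,141']
180 ['71,121,145', '64,105,130', '88,124,163', '101,141,182', '97,136,176', '78,109,145', '139,157,170', '123,188,196', '72,111,136']
182 ['151,171,177', '142,161,178', '8
[... 854 characters left out ...]
', '115,124,134', '115,127,135', '85,103,128', '64,90,127']
196 ['64,92,128', '110,129,144', '125,140,149', '127,141,150', '128,142,152', '129,144,153', '130,146,154', '84,106,131', '65,92,127']
198 ['66,93,130', '109,127,146', '127,143,151', '132,146,155', '133,147,157', '130,146,156', '130,145,153', '84,105,131', '67,93,130']
200 ['66,93,129', '118,156,180', '128,148,158', '132,150,161', '133,147,157', '132,147,157', '131,146,155', '84,105,132', '67,93,130']
202 ['90,146,188', '120,164,191', '127,142,152', '130,146,155', '132,148,157', '132,147,157', '130,147,155', '86,107,134', '67,94,132']
0.098 [298.1 194.1]
0.108 [298.  189.3]
0.117 [297.9 184.9]
0.125 [297.8 180.9]
0.135 [297.7 176. ]
```

The cork sits jammed in the funnel, with its top at z≈0.128. I'll move aside and measure its offset from the rim in the top view by colour.

```bash
python3 -m handwheel '[{"dp":[-0.03,-0.2,0],"delta_rot":[0,0,0]},{"dp":[-0.03,-0.2,0],"delta_rot":[0,0,0]},{"dp":[-0.03,-0.2,0],"delta_rot":[0,0,0]},{"dp":[-0.03,-0.2,0],"delta_rot":[0,0,0]},{"dp":[-0.03,-0.2,0],"delta_rot":[0,0,0]}]'; cat > ck2.py <<'E'
from h import *
for n in("top","scene"):
    f=vision.grab_frame(n);im=f["img"].astype(int)
    u=proj(f,[.588,-.0085,.12]).round().astype(int);x0,y0=u-18
    w=im[y0:y0+40,x0:x0+36];m=(w[...,2]-w[...,0]>42)   # cork: red well above blue
    print(n,x0,y0);print("\n".join("%d "%(y0+i)+"".join("#" if b else ("+" if s>560 else ".") for b,s in zip(r,q)) for i,(r,q) in enumerate(zip(m,w.sum(2)))))
    for z in(.117,.125,.13):print(z,proj(f,[.588,-.0085,z]).round(1))
E
python3 ck2.py
```

```text
clock: 22.48
tcp_pos: [0.5974, 0.1941, 0.1705]
orientation: [3.125, -0.31, -0.003]
contact_force: [1.0, 0.3, -0.1]
grip_width: 0.0514
gripper_force: 0.0
top 315 180
180 ####################################
181 ####################################
182 ####################################
183 ####################################
184 ####################################
185 ####.###############################
186 ##.+...++..#########################
187 ##.....++++++.+++###################
188 ##......++++++++++++++++############
189 #.+.....+++++++++####+++++..########
190 #.++...++++++++########+++++++++..##
191 #.++++++++++++###########+++++++++..
192 #.++++++++++++###########++++++++...
193 #.++++++++++++############+++++++...
194 #+++++.++++++.############+++++++...
195 #+++++++++++.##############++++++...
196 .+++++++++++.#############++++++++++
197 .+++++++++++##############++++++++++
198 .++++++++++.#############+++++++++++
199 +++++.+++++.#############+++++++++++
200 +++++.+++++#############.+++++++++++
201 +++++.+++++#############.+++++.+++++
202 .++++++++++############..++++
[... 1776 characters left out ...]
...................#######
190 #######......................#######
191 #######......................#######
192 #######......................#######
193 ########....................########
194 ########...................#########
195 #########..................#########
196 #########..................#########
197 #########..................#########
198 #########..................#########
199 #########..................#########
200 ##########.................#########
201 ###########................#########
202 ###########................#########
203 ###########................#########
204 ###########................#########
0.117 [297.9 184.9]
0.125 [297.8 180.9]
0.13 [297.7 178.5]
```

The top mask shows the cork tilted: it covers rows 189–206 where an upright one would cover about 16, leaning about 5 mm toward +x and 4 mm toward -y at its top. I'll regrip its upper end, draw it upright over the bore axis, and release.

```bash
python3 go.py .592,-.0105,.17 .592,-.0105,.121 .5885,-.0087,.121 .5885,-.0087,.131
```

```text
t 22.57 tcp [0.5983 0.1907 0.1709] F [0.3 0.3 0.4] w 0.0512 rot [ 0.002  0.001 -0.002]
.592,-.0105,.17 dp [0.0343, 0.1983, 0.0013]
.592,-.0105,.121 dp [0.0344, 0.1982, 0.0503]
.5885,-.0087,.121 dp [0.0306, 0.1972, 0.0503]
.5885,-.0087,.131 dp [0.0306, 0.1972, 0.0403]
```

```bash
python3 -m handwheel '[{"dp":[0.034,0.198,0],"delta_rot":[0,0,0]},{"dp":[0.034,0.198,0],"delta_rot":[0,0,0]},{"dp":[0.034,0.198,0],"delta_rot":[0,0,0]},{"dp":[0.034,0.198,0],"delta_rot":[0,0,0]},{"dp":[0.034,0.198,0],"delta_rot":[0,0,0]},{"dp":[0.034,0.198,0.03],"delta_rot":[0,0,0]},{"dp":[0.034,0.198,0.05],"delta_rot":[0,0,0]},{"dp":[0.034,0.198,0.05],"delta_rot":[0,0,0]}]'; python3 -m handwheel '[{"dp":[0,0,0],"delta_rot":[0,0,0]},{"dp":[0,0,0],"delta_rot":[0,0,0]},{"dp":[0,0,0],"delta_rot":[0,0,0]},{"dp":[0,0,0],"delta_rot":[0,0,0]}]' 0 20; python3 go.py .5885,-.0087,.121
```

```text
clock: 23.58
tcp_pos: [0.591, -0.0058, 0.1204]
orientation: [-3.126, 0.31, 0.005]
contact_force: [-1.1, 0.4, 0.6]
grip_width: 0.0516
gripper_force: 0.0
clock: 24.08
tcp_pos: [0.5917, -0.0098, 0.123]
orientation: [3.123, -0.316, -0.001]
contact_force: [-4.1, -5.1, 4.0]
grip_width: 0.0218
gripper_force: 20.8
t 24.07 tcp [ 0.5917 -0.0098  0.123 ] F [-4.1 -5.1  4. ] w 0.0218 rot [ 0.003  0.    -0.002]
.5885,-.0087,.121 dp [-0.0034, -0.0004, 0.002]
```

```bash
python3 - <<'E'
from h import *
f=vision.grab_frame("scene");im=f["img"].astype(int)
w=im[155:205,275:320];d=w[...,2]-w[...,0];s=w.sum(2)
print("\n".join("%d "%(155+i)+"".join("k" if q<140 else("#" if (b>42) else ("+" if q>480 else ".")) for b,q in zip(r,t)) for i,(r,t) in enumerate(zip(d,s))))
E
```

```text
155 kkkkkkkkkkkkkkkkkkkk###kkkkkkkkkkkkkkkkk#####
156 kkkkkkkkkkkkkkkkkkkk###kkkkkkkkkkkkk.########
157 kkkkkkkkkkkkkkkkkkkk####kkkkkkkkkkk##########
158 kkkkkkkkkkkkkkkkkkkk#####kkkkkkkkk.##########
159 kkkkkkkkkkkkkkkkkkk######kkkkkkkkk###########
160 .kkkkkkkkkkkkkkkkkk####.kkkkkkkkk############
161 ###.kkkkkkkkkkkkkkk####kkkkkk...k############
162 ######.kkkkkkkkkkkk####kkkkkk....############
163 #########kkkkkkkkk.####kkkkkkk...############
164 #########kkkkkkkk..####kkkkkkk...############
165 #########kkkkkkk....###kkkkkkk...############
166 ##########kkkkkk....###kkkkkkk...############
167 ##########kkkkkk....###kkkkkkk...############
168 ##########kkkkkk....###kkkkkkk...############
169 ####.k.###kkkkkk....###kkkkkkk...############
170 ####kkkk..kkkkkk....###kkkkkkk...############
171 #####.kkkkkkkkkk....###kkkkkkk...############
172 ######kkkkkkkkkk....###kkkkkkk...############
173 #######.kkkkkkkk....###kkkkkkk...############
174 #########.kkkkkk....###kkkkkkk...############
175 ##########kkkkkk....###kkkkkkk...############
176 ##########kkkkkk....###kkkkkkk...############

[... 699 characters left out ...]

191 ############......................###########
192 ############......................###########
193 ############.....................############
194 #############....................############
195 ##############..................#############
196 ##############..................#############
197 ##############..................#############
198 ##############..................#############
199 ##############..................#############
200 ###############.................#############
201 ################................#############
202 ################................#############
203 ################................#############
204 ###############.................#############
```

```bash
python3 -m handwheel '[{"dp":[-0.002,0,0],"delta_rot":[0,0,0]},{"dp":[-0.004,0,0],"delta_rot":[0,0,0]},{"dp":[-0.006,0,0],"delta_rot":[0,0,0]},{"dp":[-0.006,0,0],"delta_rot":[0,0,0]}]'; python3 go.py; cat > v.py <<'E'
from h import *
f=vision.grab_frame("scene");im=f["img"].astype(int)
w=im[165:192,275:320];d=w[...,2]-w[...,0];s=w.sum(2)
print("\n".join("%d "%(165+i)+"".join("k" if q<140 else("#" if (b>42) else ("+" if q>480 else ".")) for b,q in zip(r,t)) for i,(r,t) in enumerate(zip(d,s))))
E
python3 v.py
```

```text
clock: 24.62
tcp_pos: [0.588, -0.0088, 0.1237]
orientation: [3.123, -0.316, 0.007]
contact_force: [1.1, -6.1, 1.9]
grip_width: 0.0221
gripper_force: 27.7
t 24.62 tcp [ 0.588  -0.0088  0.1237] F [ 1.1 -6.1  1.9] w 0.0221 rot [ 0.002 -0.004 -0.002]
165 ###########kkkkkk....###kkkkkkk...###########
166 ###########kkkkkk....###kkkkkkk...###########
167 ###########kkkkkk....###kkkkkkk...###########
168 ###########kkkkkk....###kkkkkkk...###########
169 ####kk.####kkkkkk....###kkkkkkk....##########
170 ####kkkk.##kkkkkk....###kkkkkkk...###########
171 #####.kkkkkkkkkkk....###kkkkkkk....##########
172 ######.kkkkkkkkkk....###kkkkkkk....##########
173 #######.kkkkkkkkk....###kkkkkkk....##########
174 #########..kkkkkk....###kkkkkkk...###########
175 ###########kkkkkk....###kkkkkkk...###########
176 ###########kkkkkk....###kkkkkkk...###########
177 ###########kkkkkk.....###kkkkkk...###########
178 ############kkkkk.....###..kkkk..############
179 ############kkkkk.....#####.kkk..############
180 ############...kk.....#####...###############
181 #############.........#####.+++++############
182 ###########+++........#####.+++++++##########
183 ##########++++.#....########++++++++#########
184 ##########+++++#############++++++++#########
185 ##########+++++#############+++++++.#########
186 ###########++++#############.+++++.##########
187 ############.+++..########...+++..###########
188 ############......................###########
189 ############......................###########
190 ############......................###########
191 ############......................###########
```

```bash
python3 -m handwheel '[{"dp":[0,-0.002,0],"delta_rot":[0,0,0]},{"dp":[0,-0.004,0],"delta_rot":[0,0,0]},{"dp":[0,-0.004,0],"delta_rot":[0,0,0]}]'; python3 go.py;python3 -m handwheel '[{"dp":[0,0,0],"delta_rot":[0,0,0]},{"dp":[0,0,0],"delta_rot":[0,0,0]},{"dp":[0,0,0],"delta_rot":[0,0,0]}]' 0.6; python3 v.py
```

```text
clock: 25.05
tcp_pos: [0.5884, -0.0071, 0.1235]
orientation: [3.12, -0.318, 0.005]
contact_force: [-0.4, -10.2, 3.7]
grip_width: 0.0222
gripper_force: 27.0
t 25.05 tcp [ 0.5884 -0.0071  0.1235] F [ -0.4 -10.2   3.7] w 0.0222 rot [ 0.005 -0.004 -0.003]
clock: 25.42
tcp_pos: [0.5873, -0.0016, 0.1221]
orientation: [-3.125, 0.312, -0.001]
contact_force: [-0.0, 0.6, 0.8]
grip_width: 0.051
gripper_force: 0.0
165 #.kkkkkkkkk#################kkkkkkk...#######
166 ##kkkkkkk...################kkkkkkk...#######
167 ##kkkkkkk....###############kkkkkkk...#######
168 ##kkkkkkk....###############kkkkkkk...#######
169 ##kkkkkkk....###############kkkkkkk...#######
170 ##kkkkkkk....###############kkkkkkk...#######
171 ##kkkkkkk....###############kkkkkkk...#######
172 ##.kkkkkk....###############kkkkkkk...#######
173 ##.kkkkkk....###############kkkkkkk...#######
174 ##.kkkkkk....###############kkkkkkk...#######
175 ###kkkkkk....###############kkkkkkk...#######
176 ###kkkkkk....###############.kkkkkk...#######
177 ###kkkkkk....################kkkkkk...#######
178 ###kkkkkk....##################.kkk.#########
179 ###kkkkkk....################################
180 ###kkkkkk....####++++++++++++.###############
181 ####kkkkk.....+++++++++++++++++++############
182 ####...k......+++++++++++++++++++++##########
183 #####.........++++++++++++++++++++++#########
184 ######........++++++++++++++++++++++#########
185 ##########..+++++++++++++++++++++++.#########
186 ###########.+++++++.....++++++++++.##########
187 ############.++++............+++..###########
188 ############.....................############
189 ############......................###########
190 ############......................###########
191 ############......................###########
```

The cork has left the funnel. I'll confirm it reached the bottom of the tube, and also measure the long cork.

```bash
python3 - <<'E'
from h import *
f=vision.grab_frame("scene");im=f["img"].astype(int)
for z in(.022,.05,.098,.11):print(z,proj(f,[.588,-.0085,z]).round(1))
print([(r,int((im[r,293:303,2]-im[r,293:303,0]).mean())) for r in range(186,240,2)])
a=cv2.imread('pics/scene0.png').astype(int)
print([(r,int((a[r,293:303,2]-a[r,293:303,0]).mean())) for r in range(186,240,2)])
E
python3 go.py .5885,-.0087,.2 .5035,.3335,.12
```

```text
0.022 [298.9 229.6]
0.05 [298.6 216.8]
0.098 [298.1 194.1]
0.11 [298.  188.3]
[(186, 23), (188, 20), (190, 23), (192, 20), (194, 18), (196, 23), (198, 24), (200, 26), (202, 25), (204, 23), (206, 24), (208, 24), (210, 25), (212, 25), (214, 31), (216, 36), (218, 33), (220, 32), (222, 32), (224, 31), (226, 32), (228, 25), (230, 21), (232, 19), (234, 22), (236, 20), (238, 18)]
[(186, 18), (188, 17), (190, 20), (192, 19), (194, 18), (196, 21), (198, 21), (200, 23), (202, 21), (204, 20), (206, 21), (208, 21), (210, 20), (212, 20), (214, 19), (216, 18), (218, 19), (220, 19), (222, 19), (224, 18), (226, 19), (228, 20), (230, 21), (232, 19), (234, 24), (236, 23), (238, 19)]
t 25.52 tcp [ 0.5872 -0.002   0.1219] F [0.5 0.1 0.1] w 0.0511 rot [-0.    -0.     0.001]
.5885,-.0087,.2 dp [0.0026, 0.0063, -0.0781]
.5035,.3335,.12 dp [-0.1485, -0.3122, 0.002]
```

The short cork is seated, shown by the colour shift at rows 214–228 (z 0.022–0.05). For the long cork I'll grip near its top so it enters the bore while still held.

```bash
python3 -m handwheel '[{"dp":[0,0,-0.05],"delta_rot":[0,0,0]},{"dp":[-0.149,-0.312,-0.03],"delta_rot":[0,0,0]},{"dp":[-0.149,-0.312,-0.02],"delta_rot":[0,0,0]},{"dp":[-0.149,-0.312,0],"delta_rot":[0,0,0]},{"dp":[-0.149,-0.312,0],"delta_rot":[0,0,0]},{"dp":[-0.149,-0.312,0],"delta_rot":[0,0,0]},{"dp":[-0.149,-0.312,0],"delta_rot":[0,0,0]},{"dp":[-0.149,-0.312,0],"delta_rot":[0,0,0]},{"dp":[-0.149,-0.312,0],"delta_rot":[0,0,0]}]'; python3 go.py .5035,.3335,.045; python3 - <<'E'
from h import *
f=vision.grab_frame("scene");im=f["img"].astype(int)
p=[.5035,.3335];print(proj(f,p+[.06]),proj(f,p+[.012]))
w=im[285:340,175:215];s=w.sum(2)
print("\n".join("%d "%(285+i)+"".join("%2d "%(q//20) for q in r) for i,r in list(enumerate(s))[::2]))
E
```

```text
clock: 26.65
tcp_pos: [0.5034, 0.3322, 0.1216]
orientation: [3.125, -0.314, -0.0]
contact_force: [0.0, -0.6, 0.3]
grip_width: 0.0513
gripper_force: 0.0
t 26.65 tcp [0.5034 0.3322 0.1216] F [ 0.  -0.6  0.3] w 0.0513 rot [ 0.001 -0.    -0.001]
.5035,.3335,.045 dp [-0.0002, -0.0014, 0.0766]
[189.69176196 298.54266186] [193.38529658 326.9703928 ]
285 14 12 11 10 10 10 10 10 10 11 11 11 11 11 11 11 11 11 10 10 10 10 10 10 10 10 10 10 10 10 11 11 10 10 10 10 10 11 10 10 
287 10 10 10 11 11 11 11 11 11 11 11 11 11 11 10 10 10 10 10 10 10 10 10 10 10 10 10 10 10 10 10 10 10 10 10 11 10 10 11 10 
289 11 11 11 11 11 11 11 10 11 10 10 10 10 10 10 10 10 10 10 10 10 10 10 10 10 10 10 10 10 10 10 10 11 11 11 10 11 10 11 11 
291 11 11 10 11 10 10 10 10 10 10 10 10 10 10 10 11 11 11 10 10 10 10 10 10 11 10 10 11 11 11 11 11 10 11 11 10 11 11 11 11 
293 10 10 10 10 10 10 10 10 10 10 10 11 10 12 15 16 17 16 16 14 12 11 11 11 11 11 11 11 11 11 11 11 11 10 10 11 10 11 11 10 
295 10 10 10 10 11 10 10 11 14 20 22 22 23 23 23 23 23 24 23 22 22 22 20 15 10 11 10 11 11 11 11 11 11 11 10 10 11 11 11 11 
297 1
[... 2043 characters left out ...]
 14 14 13 13 13 13 13 13 13 13 13 13 13 13 13 13 13 13 14 13 14 14 14 14 15 
331 21 21 21 20 20 20 20 20 20 20 20 21 20 20 19 20 17 13 13 13 12 13 13 13 13 13 13 13 14 15 15 14 14 15 15 15 15 15 15 15 
333 21 20 20 20 20 20 20 21 21 21 21 21 21 21 21 21 18 16 19 21 20 19 19 20 21 17 14 14 15 15 14 14 15 15 15 15 15 15 15 15 
335 20 20 21 21 21 21 21 21 21 21 21 20 20 18 16 14 13 13 13 15 17 17 16 17 15 14 15 15 15 15 15 15 15 15 15 16 16 16 16 16 
337 21 21 21 21 21 21 21 20 20 20 21 21 21 19 15 13 13 13 13 13 13 13 13 14 13 13 13 14 14 14 14 14 14 14 14 14 14 13 13 12 
339 21 20 20 20 20 21 21 21 21 21 19 15 13 13 13 13 13 13 13 13 13 13 13 13 13 14 14 14 14 14 14 14 14 14 13 13 13 12 12 12
```

The long cork's top centre is at about (190,298), against a predicted (189.7,298.5). Descend to z 0.045 and grip.

```bash
python3 -m handwheel '[{"dp":[0,0,0.05],"delta_rot":[0,0,0]},{"dp":[0,0,0.076],"delta_rot":[0,0,0]},{"dp":[0,0,0.076],"delta_rot":[0,0,0]},{"dp":[0,0,0.076],"delta_rot":[0,0,0]}]'; python3 -m handwheel '[{"dp":[0,0,0],"delta_rot":[0,0,0]},{"dp":[0,0,0],"delta_rot":[0,0,0]},{"dp":[0,0,0],"delta_rot":[0,0,0]},{"dp":[0,0,0],"delta_rot":[0,0,0]}]' 0 25;  python3 go.py .5035,.3335,.17 .5885,-.0087,.17 .5885,-.0087,.121
```

```text
clock: 27.2
tcp_pos: [0.5044, 0.3327, 0.0471]
orientation: [-3.125, 0.316, -0.002]
contact_force: [1.2, 1.2, 0.3]
grip_width: 0.0515
gripper_force: 0.0
clock: 27.7
tcp_pos: [0.5042, 0.3333, 0.0473]
orientation: [-3.125, 0.314, -0.003]
contact_force: [0.5, -1.4, 7.3]
grip_width: 0.0249
gripper_force: 24.5
t 27.7 tcp [0.5042 0.3333 0.0473] F [ 0.5 -1.4  7.3] w 0.0249 rot [-0.001 -0.002 -0.   ]
.5035,.3335,.17 dp [-0.0005, -0.0002, -0.1227]
.5885,-.0087,.17 dp [0.151, 0.3182, -0.1229]
.5885,-.0087,.121 dp [0.1509, 0.3183, -0.0739]
```

```bash
python3 -m handwheel '[{"dp":[0,0,-0.06],"delta_rot":[0,0,0]},{"dp":[0,0,-0.12],"delta_rot":[0,0,0]},{"dp":[0.151,0.318,-0.123],"delta_rot":[0,0,0]},{"dp":[0.151,0.318,-0.123],"delta_rot":[0,0,0]},{"dp":[0.151,0.318,-0.123],"delta_rot":[0,0,0]},{"dp":[0.151,0.318,-0.123],"delta_rot":[0,0,0]},{"dp":[0.151,0.318,-0.123],"delta_rot":[0,0,0]},{"dp":[0.151,0.318,-0.123],"delta_rot":[0,0,0]},{"dp":[0.151,0.318,-0.123],"delta_rot":[0,0,0]},{"dp":[0.151,0.318,-0.123],"delta_rot":[0,0,0]},{"dp":[0.151,0.318,-0.115],"delta_rot":[0,0,0]}]';python3 go.py .5885,-.0087,.16 .5885,-.0087,.121
python3 - <<'E'
from h import *
for n in("scene","top"):
    f=vision.grab_frame(n);im=f["img"].astype(int)
    for z in(.122,.165):print(z,proj(f,[.5885,-.0087,z]).round(1))
    if n=="scene":
        w=im[160:192,280:316];print("\n".join("%d "%(160+i)+" ".join("%2d"%(q//20) for q in r)+"  rb "+" ".join("%2d"%(q) for q in rr) for i,(r,rr) in enumerate(zip(w.sum(2),w[...,2]-w[...,0]))if i%2==0))
E
```

```text
clock: 29.08
tcp_pos: [0.5882, -0.0066, 0.1613]
orientation: [-3.125, 0.309, -0.002]
contact_force: [-0.7, 1.1, 0.3]
grip_width: 0.025
gripper_force: 24.9
t 29.07 tcp [ 0.5882 -0.0066  0.1613] F [-0.7  1.1  0.3] w 0.025 rot [-0.001 -0.001  0.003]
.5885,-.0087,.16 dp [0.0007, 0.002, 0.0013]
.5885,-.0087,.121 dp [0.0006, 0.002, 0.0403]
0.122 [297.7 182.3]
0.165 [297.2 160.8]
160 19 22 20 19 14  4  4  4  4  4  7 13 15 15 11 12 14 14 13 14 14 13 13  9  4  8 13 18 22 23 21 21 21 21 23 27  rb 71 73 69 70 51 -1 -1 -2 -1 -2  4 10 15 13 14 50 61 60 59 59 60 59 57 41 10  7 12 47 76 82 78 85 84 77 79 78
162 18 16 16 18 23 19 12 13 12 12 14 14 15 15 12 11 13 14 14 15 15 15 14 13 16 17 16 15 15 15 18 23 24 24 22 20  rb 67 64 65 75 84 66 10 12 11 10 12 12 13 14 16 44 56 58 62 65 65 64 59 60 66 70 69 64 64 64 68 80 81 75 71 71
164 18 24 26 27 26 24 23 21 20 17 15 15 14 14 12 12 12 12 13 13 13 13 13 15 16 16 15 14 19 22 22 20 19 18 18 18  rb 74 85 87 87 86 79 72 66 65 45 16 13 20 28 40 53 52 53 56 57 57 56 55 62 64 65 63 60 65 72 73 72 73 74 71 71
166 27 27 28 28 27 26 22 21 21 19 16 14 14 14 14 14 
[... 2199 characters left out ...]
1 20 22 23 23 26 27 27 27 26 24 24 23 23 23 23 23 24 23 24 24 26 28 30 30 28 25 20 14 14 13 13 14 13  rb 71 71 69 68 72 49 28 26 29 31 30 28 26 25 24 24 23 22 21 22 23 23 23 22 24 23 26 26 23 34 59 63 65 64 63 64
188 18 16 15 18 20 18 18 18 19 22 21 21 21 21 21 22 22 22 22 22 21 22 22 21 22 22 20 17 15 13 14 13 14 14 13 13  rb 66 61 61 68 70 66 61 39 18 17 18 18 19 19 18 20 21 21 21 22 21 19 19 20 18 19 20 19 43 63 63 65 64 63 63 63
190 15 20 21 19 16 15 15 16 17 18 18 19 19 20 20 20 21 21 21 20 20 20 20 20 20 19 18 17 15 14 13 13 13 13 14 14  rb 57 66 69 68 65 64 49 26 18 18 21 23 23 24 23 23 24 24 24 24 24 24 23 24 23 21 18 18 29 52 63 63 63 62 63 61
0.122 [332.6 197.8]
0.165 [333.3 192.7]
```

The held cork is centred at column ≈296.8 and the rim at ≈297.5, which is within about 1 mm once the arm settles. Lower it into the bore.

```bash
python3 -m handwheel '[{"dp":[0,0,0],"delta_rot":[0,0,0]},{"dp":[0,0,0.012],"delta_rot":[0,0,0]},{"dp":[0,0,0.024],"delta_rot":[0,0,0]},{"dp":[0,0,0.036],"delta_rot":[0,0,0]},{"dp":[0,0,0.036],"delta_rot":[0,0,0]}]'; python3 go.py .5885,-.0087,.122
```

```text
clock: 29.8
tcp_pos: [0.5877, -0.009, 0.1234]
orientation: [3.126, -0.314, -0.002]
contact_force: [2.1, -0.5, -1.8]
grip_width: 0.0247
gripper_force: 25.1
t 29.8 tcp [ 0.5877 -0.009   0.1234] F [ 2.1 -0.5 -1.8] w 0.0247 rot [ 0.     0.001 -0.   ]
.5885,-.0087,.122 dp [0.0007, -0.0004, 0.0014]
```

```bash
python3 -m handwheel '[{"dp":[0.001,0,0],"delta_rot":[0,0,0]},{"dp":[0.001,0,0],"delta_rot":[0,0,0]},{"dp":[0.001,0,0],"delta_rot":[0,0,0]}]' 0.5; python3 -m handwheel '[{"dp":[0,0,-0.06],"delta_rot":[0,0,0]},{"dp":[0,0,-0.08],"delta_rot":[0,0,0]}]'; python3 v.py;  python3 - <<'E'
from h import *
f=vision.grab_frame("scene");im=f["img"].astype(int)
print([(r,int((im[r,293:303,2]-im[r,293:303,0]).mean())) for r in range(186,240,2)])
E
python3 go.py .4782,-.3065,.16
```

```text
clock: 30.18
tcp_pos: [0.5888, -0.0089, 0.125]
orientation: [3.126, -0.314, -0.0]
contact_force: [-0.4, -0.7, 0.2]
grip_width: 0.043
gripper_force: 0.0
clock: 30.42
tcp_pos: [0.5905, -0.0086, 0.2083]
orientation: [-3.125, 0.314, -0.008]
contact_force: [0.1, -0.8, -0.3]
grip_width: 0.043
gripper_force: 0.0
165 #############################################
166 #############################################
167 #############################################
168 #############################################
169 ####kk.######################################
170 ####kkkk.####################################
171 #####kkkkk###################################
172 ######kkkk###################################
173 #######.kkk##################################
174 #########.###################################
175 #############################################
176 #############################################
177 #############################################
178 #############################################
179 #############################################
180 #################.+++++++++++.#########
[... 293 characters left out ...]
++.##########
187 ############.+++.............+++..###########
188 ############......................###########
189 ############......................###########
190 ############......................###########
191 ############......................###########
[(186, 22), (188, 20), (190, 23), (192, 22), (194, 18), (196, 30), (198, 32), (200, 32), (202, 31), (204, 32), (206, 33), (208, 32), (210, 32), (212, 33), (214, 31), (216, 31), (218, 31), (220, 32), (222, 31), (224, 31), (226, 31), (228, 25), (230, 21), (232, 19), (234, 24), (236, 23), (238, 19)]
t 30.52 tcp [ 0.5906 -0.0087  0.2078] F [ 0.8 -0.6 -0.7] w 0.0426 rot [-0.001 -0.005 -0.   ]
.4782,-.3065,.16 dp [-0.0511, 0.3142, 0.0472]
```

Both corks are seated: cork colour runs over rows 196–228, with the top at z≈0.098. Next, return the bottle.

```bash
python3 -m handwheel '[{"dp":[-0.051,0.314,0.045],"delta_rot":[0,0,0]},{"dp":[-0.051,0.314,0.045],"delta_rot":[0,0,0]},{"dp":[-0.051,0.314,0.045],"delta_rot":[0,0,0]},{"dp":[-0.051,0.314,0.045],"delta_rot":[0,0,0]},{"dp":[-0.051,0.314,0.045],"delta_rot":[0,0,0]},{"dp":[-0.051,0.314,0.045],"delta_rot":[0,0,0]},{"dp":[-0.051,0.314,0.045],"delta_rot":[0,0,0]},{"dp":[-0.051,0.314,0.045],"delta_rot":[0,0,0]}]' 0.5; python3 go.py .4782,-.3065,.0435;  python3 - <<'E'
from h import *
f=vision.grab_frame("scene");im=f["img"].astype(int)
print(proj(f,[.4785,-.306,.100]),proj(f,[.4785,-.306,.076]))
w=im[168:205,395:432];print("\n".join("%d "%(168+i)+" ".join("%2d"%(q//20) for q in r) for i,r in enumerate(w.sum(2))if i%2==0))
E
```

```text
clock: 31.52
tcp_pos: [0.4774, -0.3044, 0.1596]
orientation: [-3.125, 0.309, -0.0]
contact_force: [0.1, 0.1, -0.0]
grip_width: 0.0425
gripper_force: 0.0
t 31.52 tcp [ 0.4774 -0.3044  0.1596] F [ 0.1  0.1 -0. ] w 0.0425 rot [-0.001  0.     0.003]
.4782,-.3065,.0435 dp [0.0012, 0.002, 0.1161]
[419.28471836 167.17068823] [418.47572381 177.30637729]
168 18 18 18 18 18 19 16 20 22 20 22 23 23 23 23 21 18 17 17 18 18 20 24 25 26 27 26 24 19 16 16 20 25 28 29 28 29
170 20 16 15 16 17 17 17 18 18 18 17 20 20 17 20 19 21 23 24 23 22 22 23 22 22 22 21 19 17 16 16 24 30 31 29 26 23
172 25 24 24 24 25 24 24 23 21 19 18 16 14 14 18 20 20 17 17 18 18 22 23 22 21 21 21 19 17 16 16 25 29 29 29 29 28
174 21 21 21 21 22 21 21 22 20 16 12 11 12 12 13 13 13 13 14 13 15 21 23 23 23 22 21 20 17 16 17 21 25 27 24 24 28
176 22 22 22 21 22 22 21 21 21 20 20 20 16 10 13 14 12 17 15 15 18 21 21 21 21 21 20 19 17 16 15 20 21 21 24 20 17
178 21 20 21 21 21 20 20 20 20 21 22 22 21 21 22 22 23 23 23 23 22 23 22 20 20 20 20 19 17 16 19 26 26 21 18 17 16
180 24 25 25 24 23 22 21 22 21 21 22 22 21 21 21 22 22 22 24 2
[... 732 characters left out ...]
1 23 23 23
194 24 25 25 25 24 24 24 24 24 23 21 19 19 20 21 22 22 22 23 23 24 24 24 24 24 24 24 24 21 19 16 14 17 20 22 22 22
196 13 14 16 17 19 22 24 24 24 24 24 24 24 24 24 24 24 24 24 24 24 24 22 20 18 16 14 13 13 13 13 13 23 29 30 30 29
198 14 15 14 14 14 15 13 14 16 18 20 22 24 25 24 24 23 21 19 17 15 13 13 13 13 13 13 13 13 13 13 13 24 29 29 29 30
200 14 15 14 14 14 15 14 14 15 13 14 14 14 15 15 14 13 13 13 13 13 13 13 13 13 13 13 13 13 13 13 20 27 29 29 29 29
202 14 14 14 14 14 14 14 14 14 14 14 15 13 14 14 13 13 13 13 13 13 13 13 13 13 13 13 13 13 13 13 22 28 29 29 29 29
204 14 14 14 14 14 14 14 14 14 14 14 14 14 14 14 13 13 13 13 13 13 13 13 13 13 13 13 12 13 13 13 24 28 29 29 29 29
```

The bottle stands upright, neck centred at column ≈420 against a predicted 419.3. Descend and grip.

```bash
python3 -m handwheel '[{"dp":[0,0,0.01],"delta_rot":[0,0,0]},{"dp":[0,0,0.06],"delta_rot":[0,0,0]},{"dp":[0,0,0.116],"delta_rot":[0,0,0]},{"dp":[0,0,0.116],"delta_rot":[0,0,0]},{"dp":[0,0,0.116],"delta_rot":[0,0,0]}]'; python3 -m handwheel '[{"dp":[0,0,0],"delta_rot":[0,0,0]},{"dp":[0,0,0],"delta_rot":[0,0,0]},{"dp":[0,0,0],"delta_rot":[0,0,0]},{"dp":[0,0,0],"delta_rot":[0,0,0]}]' 0 25;  python3 go.py .4587,.3399,.16 .4587,.3399,.053
```

```text
clock: 32.2
tcp_pos: [0.4776, -0.3065, 0.0451]
orientation: [3.126, -0.313, 0.002]
contact_force: [-0.1, 0.4, -0.2]
grip_width: 0.0426
gripper_force: 0.0
clock: 32.7
tcp_pos: [0.4783, -0.3073, 0.0462]
orientation: [3.124, -0.314, 0.006]
contact_force: [-0.2, 1.5, 7.9]
grip_width: 0.029
gripper_force: 25.9
t 32.7 tcp [ 0.4783 -0.3073  0.0462] F [-0.2  1.5  7.9] w 0.029 rot [ 0.001 -0.004 -0.   ]
.4587,.3399,.16 dp [-0.1474, -0.6302, -0.1152]
.4587,.3399,.053 dp [-0.1478, -0.6304, -0.0082]
```

```bash
python3 -m handwheel '[{"dp":[0,0,-0.062],"delta_rot":[0,0,0]},{"dp":[-0.02,-0.05,-0.1],"delta_rot":[0,0,0]},{"dp":[-0.148,-0.63,-0.1],"delta_rot":[0,0,0]},{"dp":[-0.148,-0.63,-0.1],"delta_rot":[0,0,0]},{"dp":[-0.148,-0.63,-0.1],"delta_rot":[0,0,0]},{"dp":[-0.148,-0.63,-0.1],"delta_rot":[0,0,0]},{"dp":[-0.148,-0.63,-0.1],"delta_rot":[0,0,0]},{"dp":[-0.148,-0.63,-0.1],"delta_rot":[0,0,0]},{"dp":[-0.148,-0.63,-0.1],"delta_rot":[0,0,0]},{"dp":[-0.148,-0.63,-0.1],"delta_rot":[0,0,0]},{"dp":[-0.148,-0.63,-0.1],"delta_rot":[0,0,0]},{"dp":[-0.148,-0.63,-0.1],"delta_rot":[0,0,0]}]'; python3 -m handwheel '[{"dp":[0,0,0],"delta_rot":[0,0,0]},{"dp":[0,0,0.04],"delta_rot":[0,0,0]},{"dp":[0,0,0.08],"delta_rot":[0,0,0]},{"dp":[0,0,0.08],"delta_rot":[0,0,0]},{"dp":[0,0,0.08],"delta_rot":[0,0,0]}]'; python3 go.py .4587,.3399,.0566
```

```text
clock: 34.2
tcp_pos: [0.456, 0.3445, 0.1451]
orientation: [-3.124, 0.308, -0.002]
contact_force: [-0.9, -0.6, -0.1]
grip_width: 0.0295
gripper_force: 25.2
clock: 34.83
tcp_pos: [0.4577, 0.3402, 0.0654]
orientation: [-3.125, 0.315, -0.002]
contact_force: [0.4, 1.6, -0.5]
grip_width: 0.0292
gripper_force: 25.2
t 34.83 tcp [0.4577 0.3402 0.0654] F [ 0.4  1.6 -0.5] w 0.0292 rot [-0.001 -0.001 -0.001]
.4587,.3399,.0566 dp [0.001, 0.0001, 0.0088]
```

```bash
python3 -m handwheel '[{"dp":[0.001,0,0.008],"delta_rot":[0,0,0]},{"dp":[0.001,0,0.0085],"delta_rot":[0,0,0]},{"dp":[0.001,0,0.0085],"delta_rot":[0,0,0]},{"dp":[0.001,0,0.0085],"delta_rot":[0,0,0]}]'; python3 go.py .4587,.3399,.0566
```

```text
clock: 35.33
tcp_pos: [0.4584, 0.3402, 0.056]
orientation: [-3.125, 0.314, -0.002]
contact_force: [0.1, -0.4, 5.5]
grip_width: 0.0292
gripper_force: 25.7
t 35.33 tcp [0.4584 0.3402 0.056 ] F [ 0.1 -0.4  5.5] w 0.0292 rot [-0.001 -0.001 -0.   ]
.4587,.3399,.0566 dp [0.0004, 0.0003, -0.0006]
```

Resting on the floor (5.5 N) and within 0.5 mm of home. Release, rise and go to the carton.

```bash
python3 -m handwheel '[{"dp":[0,0,0],"delta_rot":[0,0,0]},{"dp":[0,0,0],"delta_rot":[0,0,0]},{"dp":[0,0,-0.06],"delta_rot":[0,0,0]},{"dp":[0,0,-0.1],"delta_rot":[0,0,0]}]' 0.6; python3 go.py .4615,-.2323,.13 .4615,-.2323,.0298; python3 - <<'E'
from h import *
f=vision.grab_frame("scene");im=f["img"].astype(int);a=cv2.imread("pics/scene0.png").astype(int)
b=(slice(296,345),slice(197,225))  # bottle now versus start: best shift
t=im[296:345,197:225].astype(np.uint8);s=a[286:355,187:235].astype(np.uint8)
m=cv2.matchTemplate(s,t,cv2.TM_CCOEFF_NORMED);print(cv2.minMaxLoc(m)[1],np.array(cv2.minMaxLoc(m)[3])-10)
E
```

```text
clock: 35.83
tcp_pos: [0.4577, 0.3406, 0.1569]
orientation: [-3.125, 0.313, 0.0]
contact_force: [0.5, 0.0, 0.3]
grip_width: 0.0514
gripper_force: 0.0
t 35.83 tcp [0.4577 0.3406 0.1569] F [0.5 0.  0.3] w 0.0514 rot [-0.001  0.     0.   ]
.4615,-.2323,.13 dp [0.1175, 0.5607, 0.0265]
.4615,-.2323,.0298 dp [0.1175, 0.5608, 0.1267]
0.9391447901725769 [ 1 -1]
```

The bottle is back within about 1 px of its original place. Now the carton.

```bash
python3 -m handwheel '[{"dp":[0.1175,0.561,0.01],"delta_rot":[0,0,0]},{"dp":[0.1175,0.561,0.01],"delta_rot":[0,0,0]},{"dp":[0.1175,0.561,0.02],"delta_rot":[0,0,0]},{"dp":[0.1175,0.561,0.02],"delta_rot":[0,0,0]},{"dp":[0.1175,0.561,0.02],"delta_rot":[0,0,0]},{"dp":[0.1175,0.561,0.02],"delta_rot":[0,0,0]},{"dp":[0.1175,0.561,0.02],"delta_rot":[0,0,0]},{"dp":[0.1175,0.561,0.02],"delta_rot":[0,0,0]},{"dp":[0.1175,0.561,0.03],"delta_rot":[0,0,0]},{"dp":[0.1175,0.561,0.04],"delta_rot":[0,0,0]},{"dp":[0.1175,0.561,0.05],"delta_rot":[0,0,0]},{"dp":[0.1175,0.561,0.05],"delta_rot":[0,0,0]}]' 0.9; python3 go.py .4615,-.2323,.0298
```

```text
clock: 37.38
tcp_pos: [0.4609, -0.2305, 0.1043]
orientation: [-3.125, 0.309, 0.003]
contact_force: [-0.4, 0.2, 0.5]
grip_width: 0.0766
gripper_force: 0.0
t 37.38 tcp [ 0.4609 -0.2305  0.1043] F [-0.4  0.2  0.5] w 0.0766 rot [-0.001  0.002  0.003]
.4615,-.2323,.0298 dp [0.0011, 0.0017, 0.0745]
```

```bash
python3 -m handwheel '[{"dp":[0,0,0],"delta_rot":[0,0,0]},{"dp":[0,0,0.04],"delta_rot":[0,0,0]},{"dp":[0,0,0.07],"delta_rot":[0,0,0]},{"dp":[0,0,0.07],"delta_rot":[0,0,0]},{"dp":[0,0,0.07],"delta_rot":[0,0,0]}]';python3 -m handwheel '[{"dp":[0,0,0],"delta_rot":[0,0,0]},{"dp":[0,0,0],"delta_rot":[0,0,0]},{"dp":[0,0,0],"delta_rot":[0,0,0]},{"dp":[0,0,0],"delta_rot":[0,0,0]}]' 0.4 40; python3 go.py .4433,.2580,.13 .4433,.2580,.06
```

```text
clock: 38.0
tcp_pos: [0.4623, -0.2327, 0.0365]
orientation: [3.126, -0.312, 0.002]
contact_force: [0.8, -0.4, -0.5]
grip_width: 0.077
gripper_force: 0.0
clock: 38.5
tcp_pos: [0.4626, -0.2334, 0.037]
orientation: [3.125, -0.314, 0.005]
contact_force: [-0.3, 2.0, 5.5]
grip_width: 0.0589
gripper_force: 44.0
t 38.5 tcp [ 0.4626 -0.2334  0.037 ] F [-0.3  2.   5.5] w 0.0589 rot [ 0.    -0.003 -0.   ]
.4433,.2580,.13 dp [-0.1163, -0.4777, -0.0936]
.4433,.2580,.06 dp [-0.1165, -0.4777, -0.0236]
```

```bash
python3 -m handwheel '[{"dp":[0,0,-0.06],"delta_rot":[0,0,0]},{"dp":[-0.115,-0.478,-0.08],"delta_rot":[0,0,0]},{"dp":[-0.115,-0.478,-0.08],"delta_rot":[0,0,0]},{"dp":[-0.115,-0.478,-0.08],"delta_rot":[0,0,0]},{"dp":[-0.115,-0.478,-0.08],"delta_rot":[0,0,0]},{"dp":[-0.115,-0.478,-0.08],"delta_rot":[0,0,0]},{"dp":[-0.115,-0.478,-0.08],"delta_rot":[0,0,0]},{"dp":[-0.115,-0.478,-0.08],"delta_rot":[0,0,0]},{"dp":[-0.115,-0.478,-0.08],"delta_rot":[0,0,0]},{"dp":[-0.115,-0.478,-0.08],"delta_rot":[0,0,0]},{"dp":[-0.115,-0.478,-0.08],"delta_rot":[0,0,0]},{"dp":[-0.115,-0.478,-0.04],"delta_rot":[0,0,0]}]'; python3 -m handwheel '[{"dp":[0,0,0.01],"delta_rot":[0,0,0]},{"dp":[0,0,0.02],"delta_rot":[0,0,0]},{"dp":[0,0,0.02],"delta_rot":[0,0,0]}]'; python3 go.py .4445,.2580,.0468
```

```text
clock: 40.0
tcp_pos: [0.4465, 0.2577, 0.0774]
orientation: [-3.122, 0.318, -0.009]
contact_force: [1.2, 0.8, -2.4]
grip_width: 0.0594
gripper_force: 45.1
clock: 40.38
tcp_pos: [0.4438, 0.2578, 0.0553]
orientation: [3.125, -0.315, -0.0]
contact_force: [-0.2, -0.1, -2.0]
grip_width: 0.0593
gripper_force: 44.9
t 40.38 tcp [0.4438 0.2578 0.0553] F [-0.2 -0.1 -2. ] w 0.0593 rot [ 0.     0.    -0.001]
.4445,.2580,.0468 dp [0.0007, -0.0004, 0.0085]
```

```bash
python3 -m handwheel '[{"dp":[0.001,0,0.007],"delta_rot":[0,0,0]},{"dp":[0.001,0,0.0085],"delta_rot":[0,0,0]},{"dp":[0.001,0,0.0085],"delta_rot":[0,0,0]},{"dp":[0.001,0,0.0085],"delta_rot":[0,0,0]}]'; python3 go.py .4445,.2580,.0468
```

```text
clock: 40.88
tcp_pos: [0.4447, 0.2582, 0.047]
orientation: [-3.126, 0.314, -0.0]
contact_force: [-0.1, -0.1, -2.0]
grip_width: 0.0589
gripper_force: 45.1
t 40.88 tcp [0.4447 0.2582 0.047 ] F [-0.1 -0.1 -2. ] w 0.0589 rot [-0. -0. -0.]
.4445,.2580,.0468 dp [-0.0002, 0.0002, 0.0002]
```

```bash
python3 -m handwheel '[{"dp":[0,0,0.001],"delta_rot":[0,0,0]},{"dp":[0,0,0.0015],"delta_rot":[0,0,0]},{"dp":[0,0,0.0015],"delta_rot":[0,0,0]}]'; python3 -m handwheel '[{"dp":[0,0,0],"delta_rot":[0,0,0]},{"dp":[0,0,0],"delta_rot":[0,0,0]},{"dp":[0,0,-0.06],"delta_rot":[0,0,0]},{"dp":[0,0,-0.12],"delta_rot":[0,0,0]},{"dp":[0,0,-0.12],"delta_rot":[0,0,0]}]' 0.8;  python3 go.py .4898,-.3587,.184 .4898,-.3587,.1027; python3 - <<'E'
from h import *
f=vision.grab_frame("scene");im=f["img"];a=cv2.imread("pics/scene0.png")
for n,x0,y0,x1,y1 in(("carton",236,285,285,328),("bottle",197,300,222,345)):
    t=im[y0:y1,x0:x1];s=a[y0-10:y1+10,x0-10:x1+10]
    m=cv2.matchTemplate(s,t,cv2.TM_CCOEFF_NORMED);print(n,cv2.minMaxLoc(m)[1],np.array(cv2.minMaxLoc(m)[3])-10)
E
```

```text
clock: 41.25
tcp_pos: [0.4447, 0.2582, 0.0468]
orientation: [3.126, -0.314, 0.001]
contact_force: [-5.4, -3.6, 15.6]
grip_width: 0.0592
gripper_force: 47.0
clock: 41.88
tcp_pos: [0.4474, 0.2601, 0.1699]
orientation: [-3.12, 0.314, -0.012]
contact_force: [-0.0, -0.5, 0.5]
grip_width: 0.0682
gripper_force: 0.0
t 41.88 tcp [0.4474 0.2601 0.1699] F [-0.  -0.5  0.5] w 0.0682 rot [-0.006 -0.007 -0.001]
.4898,-.3587,.184 dp [0.165, 0.5978, -0.0167]
.4898,-.3587,.1027 dp [0.1644, 0.5983, 0.0646]
carton 0.8977781534194946 [1 0]
bottle 0.9519606828689575 [ 1 -1]
```

Carton and bottle are both within about 1 px of their starting images. Now the follower.

```bash
python3 -m handwheel '[{"dp":[0.165,0.598,-0.015],"delta_rot":[0,0,0]},{"dp":[0.165,0.598,-0.015],"delta_rot":[0,0,0]},{"dp":[0.165,0.598,-0.015],"delta_rot":[0,0,0]},{"dp":[0.165,0.598,-0.015],"delta_rot":[0,0,0]},{"dp":[0.165,0.598,-0.015],"delta_rot":[0,0,0]},{"dp":[0.165,0.598,-0.015],"delta_rot":[0,0,0]},{"dp":[0.165,0.598,-0.015],"delta_rot":[0,0,0]},{"dp":[0.165,0.598,-0.015],"delta_rot":[0,0,0]},{"dp":[0.165,0.598,-0.015],"delta_rot":[0,0,0]},{"dp":[0.165,0.598,-0.015],"delta_rot":[0,0,0]},{"dp":[0.165,0.598,-0.005],"delta_rot":[0,0,0]},{"dp":[0.165,0.598,-0.005],"delta_rot":[0,0,0]}]' 0.6; python3 go.py .4898,-.3587,.1027; python3 - <<'E'
from h import *
f=vision.grab_frame("scene");im=f["img"].astype(int)
print(proj(f,[.49,-.3583,.122]),proj(f,[.49,-.3583,.1]))
w=im[140:184,412:450];print("\n".join("%d "%(140+i)+" ".join("%2d"%(q//20) for q in r) for i,r in enumerate(w.sum(2))if i%2==0))
a=cv2.imread("pics/scene0.png")
for n,x0,y0,x1,y1 in(("rack",240,262,270,280),("slicerbed",280,228,330,248)):
    t=f["img"][y0:y1,x0:x1];s=a[y0-10:y1+10,x0-10:x1+10]
    m=cv2.matchTemplate(s,t,cv2.TM_CCOEFF_NORMED);print(n,cv2.minMaxLoc(m)[1],np.array(cv2.minMaxLoc(m)[3])-10)
E
```

```text
clock: 43.42
tcp_pos: [0.4861, -0.3594, 0.1677]
orientation: [-3.123, 0.314, 0.007]
contact_force: [-0.1, -0.2, 0.1]
grip_width: 0.0512
gripper_force: 0.0
t 43.42 tcp [ 0.4861 -0.3594  0.1677] F [-0.1 -0.2  0.1] w 0.0512 rot [-0.002  0.004 -0.   ]
.4898,-.3587,.1027 dp [0.0038, -0.0013, 0.065]
[425.9977243  151.92491618] [425.22597695 161.0655769 ]
140 19 19 19 20 20 20 20 20 21 21 21 21 21 20 19 19 19 19 19 19 19 18 18 17 17 17 17 17 17 17 17 17 17 18 18 18 18 19
142 19 20 19 17 16 16 16 16 16 16 16 17 18 18 18 19 19 20 20 21 21 22 22 22 22 21 21 21 21 21 20 20 19 18 17 17 17 16
144 21 21 21 21 21 21 21 20 20 20 19 19 18 17 17 16 16 16 16 16 16 16 16 17 17 18 18 19 19 20 20 21 21 21 22 21 22 21
146 22 22 22 22 22 22 22 22 22 22 22 22 22 22 22 21 21 21 21 20 20 20 19 19 18 18 17 16 16 15 16 15 16 16 16 17 17 18
148 21 21 22 22 22 22 22 22 22 22 22 22 22 22 22 22 22 22 22 22 21 22 21 22 22 22 21 21 21 21 21 20 20 19 19 18 18 17
150 21 21 21 21 21 21 21 21 21 21 18 14 14 15 15 14 14 19 21 21 21 21 21 22 21 22 21 21 21 21 21 21 21 21 21 22 21 21
152 20 20 20 20 20 20 21 21 17 10  5  5  
[... 1211 characters left out ...]
 28 27 27 27 28 29 30 31 31 29 23 19 19 20 20
174 13 14 13 11 16 18 18 17 16 18 17 15 16 16 19 25 26 24 24 28 29 28 25 19 17 19 21 24 27 23 23 22 20 25 26 24 22 21
176 17 15 15 17 19 22 21 20 21 23 20 16 16 15 20 21 21 24 20 17 18 17 16 16 15 16 16 18 18 16 15 17 20 21 21 18 17 19
178 23 22 23 23 22 21 23 23 24 21 17 16 16 17 25 26 21 18 17 17 18 18 19 20 20 18 17 23 29 30 29 26 21 18 19 19 19 18
180 22 22 22 25 28 30 31 31 30 25 16 16 16 18 27 28 20 15 16 16 15 15 15 15 14 19 21 23 24 24 21 20 19 16 17 19 17 18
182 25 24 21 19 23 22 21 22 22 20 16 16 16 17 22 23 19 17 18 18 18 18 20 21 20 17 16 16 18 18 17 17 17 18 19 17 14 13
rack 0.9942986369132996 [0 0]
slicerbed 0.9997013211250305 [0 0]
```

The follower's grip is upright at column ≈425.7, as predicted. Descend and take it.

```bash
python3 -m handwheel '[{"dp":[0.001,0,0],"delta_rot":[0,0,0]},{"dp":[0.001,0,0.04],"delta_rot":[0,0,0]},{"dp":[0.001,0,0.065],"delta_rot":[0,0,0]},{"dp":[0.001,0,0.065],"delta_rot":[0,0,0]},{"dp":[0.001,0,0.065],"delta_rot":[0,0,0]}]'; python3 go.py .4898,-.3587,.1027
```

```text
clock: 44.1
tcp_pos: [0.4894, -0.3609, 0.1066]
orientation: [3.125, -0.313, 0.003]
contact_force: [0.6, -0.8, 1.2]
grip_width: 0.0509
gripper_force: 0.0
t 44.1 tcp [ 0.4894 -0.3609  0.1066] F [ 0.6 -0.8  1.2] w 0.0509 rot [ 0.    -0.002  0.001]
.4898,-.3587,.1027 dp [-0.0, -0.0022, 0.0039]
```

```bash
python3 -m handwheel '[{"dp":[0,-0.002,0.004],"delta_rot":[0,0,0]},{"dp":[0,-0.002,0.004],"delta_rot":[0,0,0]},{"dp":[0,-0.002,0.004],"delta_rot":[0,0,0]}]'; python3 -m handwheel '[{"dp":[0,0,0],"delta_rot":[0,0,0]},{"dp":[0,0,0],"delta_rot":[0,0,0]},{"dp":[0,0,0],"delta_rot":[0,0,0]},{"dp":[0,0,0],"delta_rot":[0,0,0]}]' 0 50;  python3 go.py .4898,-.3587,.26 .5885,-.0088,.26 .5885,-.0088,.225
```

```text
clock: 44.48
tcp_pos: [0.489, -0.3591, 0.1017]
orientation: [3.126, -0.314, 0.001]
contact_force: [-0.9, 0.9, -0.2]
grip_width: 0.0513
gripper_force: 0.0
clock: 44.98
tcp_pos: [0.489, -0.3593, 0.1016]
orientation: [3.125, -0.314, 0.001]
contact_force: [-0.9, 0.7, 3.1]
grip_width: 0.0218
gripper_force: 49.2
t 44.98 tcp [ 0.489  -0.3593  0.1016] F [-0.9  0.7  3.1] w 0.0218 rot [ 0.    -0.001 -0.   ]
.4898,-.3587,.26 dp [0.0007, -0.0007, -0.1584]
.5885,-.0088,.26 dp [0.0278, -0.3632, -0.1584]
.5885,-.0088,.225 dp [0.0278, -0.3632, -0.1234]
```

```bash
python3 -m handwheel '[{"dp":[0,0,-0.06],"delta_rot":[0,0,0]},{"dp":[0,0,-0.12],"delta_rot":[0,0,0]},{"dp":[0.028,-0.363,-0.15],"delta_rot":[0,0,0]},{"dp":[0.028,-0.363,-0.15],"delta_rot":[0,0,0]},{"dp":[0.028,-0.363,-0.15],"delta_rot":[0,0,0]},{"dp":[0.028,-0.363,-0.15],"delta_rot":[0,0,0]},{"dp":[0.028,-0.363,-0.15],"delta_rot":[0,0,0]},{"dp":[0.028,-0.363,-0.15],"delta_rot":[0,0,0]},{"dp":[0.028,-0.363,-0.15],"delta_rot":[0,0,0]},{"dp":[0.028,-0.363,-0.14],"delta_rot":[0,0,0]},{"dp":[0.028,-0.363,-0.127],"delta_rot":[0,0,0]},{"dp":[0.028,-0.363,-0.127],"delta_rot":[0,0,0]}]'; python3 go.py .5885,-.0088,.225 .5885,-.0088,.20; python3 - <<'E'
from h import *
f=vision.grab_frame("scene");im=f["img"].astype(int)
for z in(.127,.145,.162):print(proj(f,[.5885,-.0087,z]))
w=im[150:192,280:316];print("\n".join("%d "%(150+i)+" ".join("%2d"%(q//20) for q in r)+"  rb "+" ".join("%2d"%(q) for q in rr) for i,(r,rr) in enumerate(zip(w.sum(2),w[...,2]-w[...,0]))if i%3==0))
E
```

```text
clock: 46.48
tcp_pos: [0.587, -0.0105, 0.2262]
orientation: [3.124, -0.317, -0.006]
contact_force: [0.5, -0.1, -1.6]
grip_width: 0.0216
gripper_force: 49.5
t 46.48 tcp [ 0.587  -0.0105  0.2262] F [ 0.5 -0.1 -1.6] w 0.0216 rot [ 0.001  0.004 -0.002]
.5885,-.0088,.225 dp [0.0011, -0.002, 0.0012]
.5885,-.0088,.20 dp [0.0012, -0.002, 0.0262]
[297.63476327 179.88721831]
[297.42108828 170.94096647]
[297.21624436 162.36445786]
150 22 23 25 24 22 21 21 20 20 20 19 20 20 20 21 19 16 16 16 15 21 24 25 25 25 26 27 27 27 27 27 27 27 26 26 25  rb 84 81 85 88 88 88 87 86 85 84 84 85 86 84 84 54 14 15 16 13 74 94 93 94 91 88 87 87 87 86 87 87 87 88 85 84
153 20 20 19 19 20 22 25 25 22 21 19 17 19 21 23 20 16 16 16 15 25 29 29 29 29 28 28 28 27 26 26 26 26 26 25 25  rb 85 85 84 80 78 79 65 55 55 70 76 74 75 78 76 50 14 15 14 14 68 79 79 79 79 82 83 84 87 90 91 92 94 94 95 91
156 18 17 17 16 16 16 16 16 20 20 19 18 16 16 19 19 16 16 16 15 25 28 28 28 28 25 26 28 28 27 24 22 24 25 24 24  rb 78 76 74 72 67 63 65 66 68 69 69 66 64 68 78 49 16 14 15 14 69 80 81 81 80 79 80 82 83 85 82 80 89 94 96 96
159 
[... 1759 characters left out ...]
4 73 65 64 64 63 61 60 59 60
183 18 21 21 19 20 25 28 27 27 27 27 28 28 28 28 29 29 29 29 29 29 29 29 29 29 29 29 29 29 29 25 22 22 22 22 21  rb 72 73 77 76 72 36 25 30 34 33 33 33 33 33 33 33 31 30 30 29 29 28 29 28 28 28 28 27 25 20 40 72 69 70 70 68
186 19 21 21 20 22 23 23 26 27 27 27 26 24 23 23 22 22 23 23 23 23 23 24 25 28 30 29 28 25 20 14 13 13 13 13 13  rb 70 71 69 68 72 49 27 26 30 30 30 28 26 24 24 24 24 22 21 21 23 25 23 23 24 23 25 27 25 34 58 63 64 64 64 63
189 14 14 19 22 20 17 16 16 17 18 18 19 20 20 20 20 21 21 21 21 20 20 20 20 20 19 17 16 15 14 13 13 13 13 13 13  rb 61 61 66 70 69 65 54 27 17 17 18 20 21 21 22 21 22 22 22 22 23 22 22 22 21 20 17 18 33 55 62 63 62 63 62 62
```

The foot hangs vertically over the mouth, columns 291.7–304.5 against an axis at 297.6. Lower it onto the corks gently.

```bash
python3 -m handwheel '[{"dp":[0,0,0],"delta_rot":[0,0,0]},{"dp":[0,0,0.006],"delta_rot":[0,0,0]},{"dp":[0,0,0.012],"delta_rot":[0,0,0]},{"dp":[0,0,0.018],"delta_rot":[0,0,0]},{"dp":[0,0,0.023],"delta_rot":[0,0,0]},{"dp":[0,0,0.023],"delta_rot":[0,0,0]}]'; python3 go.py .5885,-.0088,.1976
```

```text
clock: 47.28
tcp_pos: [0.5881, -0.0089, 0.2047]
orientation: [3.126, -0.314, -0.002]
contact_force: [0.1, -1.3, -0.5]
grip_width: 0.0217
gripper_force: 49.5
t 47.27 tcp [ 0.5881 -0.0089  0.2047] F [ 0.1 -1.3 -0.5] w 0.0217 rot [ 0.     0.001 -0.   ]
.5885,-.0088,.1976 dp [0.0004, -0.0001, 0.0071]
```

Foot at about 0.105, already in the bore with no contact force. Go down the last 7 mm.

```bash
python3 -m handwheel '[{"dp":[0,0,0.003],"delta_rot":[0,0,0]},{"dp":[0,0,0.006],"delta_rot":[0,0,0]},{"dp":[0,0,0.0065],"delta_rot":[0,0,0]},{"dp":[0,0,0.0065],"delta_rot":[0,0,0]}]'; python3 go.py
```

```text
clock: 47.78
tcp_pos: [0.5884, -0.0089, 0.1988]
orientation: [3.126, -0.314, -0.0]
contact_force: [-0.2, -0.1, -1.2]
grip_width: 0.0223
gripper_force: 49.5
t 47.77 tcp [ 0.5884 -0.0089  0.1988] F [-0.2 -0.1 -1.2] w 0.0223 rot [ 0.  0. -0.]
```

```bash
python3 -m handwheel '[{"dp":[0,0,0.001],"delta_rot":[0,0,0]},{"dp":[0,0,0.0015],"delta_rot":[0,0,0]},{"dp":[0,0,0.0015],"delta_rot":[0,0,0]}]'; python3 -m handwheel '[{"dp":[0,0,0],"delta_rot":[0,0,0]},{"dp":[0,0,0],"delta_rot":[0,0,0]},{"dp":[0,0,0],"delta_rot":[0,0,0]},{"dp":[0,0,-0.06],"delta_rot":[0,0,0]},{"dp":[0,0,-0.08],"delta_rot":[0,0,0]},{"dp":[0,-0.2,-0.08],"delta_rot":[0,0,0]},{"dp":[0,-0.2,-0.08],"delta_rot":[0,0,0]},{"dp":[0,-0.2,-0.08],"delta_rot":[0,0,0]},{"dp":[0,-0.2,-0.08],"delta_rot":[0,0,0]},{"dp":[0,-0.2,-0.08],"delta_rot":[0,0,0]}]' 0.55; python3 - <<'E'
from h import *
f=vision.grab_frame("scene");im=f["img"].astype(int);a=cv2.imread("pics/scene0.png")
for z in(.196,.218,.098):print(z,proj(f,[.5885,-.0087,z]).round(1))
w=im[128:192:2,284:312];print("\n".join("%d "%(128+2*i)+" ".join("%2d"%(q//20) for q in r) for i,r in enumerate(w.sum(2))))
print([(r,int((im[r,293:303,2]-im[r,293:303,0]).mean())) for r in range(186,232,2)])
for n,x0,y0,x1,y1 in(("carton",236,285,285,328),("bottle",197,300,222,345)):
    t=f["img"][y0:y1,x0:x1];s=a[y0-10:y1+10,x0-10:x1+10]
    m=cv2.matchTemplate(s,t,cv2.TM_CCOEFF_NORMED);print(n,cv2.minMaxLoc(m)[1],np.array(cv2.minMaxLoc(m)[3])-10)
f=vision.grab_frame("top");a=cv2.imread("pics/top0.png")
for n,x0,y0,x1,y1 in(("carton",194,256,232,290),("bottle",163,256,190,276)):
    t=f["img"][y0:y1,x0:x1];s=a[y0-10:y1+10,x0-10:x1+10]
    m=cv2.matchTemplate(s,t,cv2.TM_CCOEFF_NORMED);print(n,cv2.minMaxLoc(m)[1],np.array(cv2.minMaxLoc(m)[3])-10)
E
python3 go.py
```

```text
clock: 48.15
tcp_pos: [0.5886, -0.0089, 0.1975]
orientation: [-3.126, 0.314, -0.001]
contact_force: [0.4, -0.2, -0.7]
grip_width: 0.0219
gripper_force: 49.6
clock: 49.4
tcp_pos: [0.628, 0.1879, 0.2769]
orientation: [3.126, -0.311, -0.001]
contact_force: [0.2, -1.1, 0.4]
grip_width: 0.0468
gripper_force: 0.0
0.196 [296.8 144.8]
0.218 [296.5 133.2]
0.098 [298. 194.]
128 20 20 20 20 21 21 21 21 21 21 21 21 21 21 22 22 22 22 22 22 22 23 23 23 23 24 23 23
130 21 22 22 21 22 22 22 22 22 22 21 21 21 21 21 21 21 21 21 21 21 21 21 21 21 22 22 24
132 19 19 19 19 19 20 17 14 14 11  6  6  6  6  6  6 11 13 18 21 22 22 22 23 23 24 24 23
134  6  6  9 10 12 15 12  5  6  6  6  6  6  6  6  5  4  4  3 18 23 24 23 21 20 20 20 19
136 12 11 11 11 11  8  3  3  3  3  3  3  3  3  4  4  3  3  3 17 20 19 19 19 20 21 23 24
138 20 19 19 20 18 12  3  3  3  4  3  3  3  2  3  3  3  3  4 23 28 27 26 24 19 19 21 24
140 25 24 24 23 23 17  3  3  3  3  3  3  3  3  3  3  3  3  3 19 22 18 15 16 18 19 23 23
142 26 26 27 27 27 20  3  3  3  3  3  3  3  3  3  3  3  3  3 20 24 24 22 20 17 16 21 19
144 26 26 26 26 26 27 25 17  
[... 1854 characters left out ...]
7 17 17 17 17 17 16 16 16 17 26 30 30 28 25 20 14 13
188 20 18 18 18 19 21 22 21 20 19 19 21 22 21 21 20 19 20 20 19 20 22 20 17 15 13 13 13
190 16 15 15 16 17 18 18 18 18 18 19 18 19 19 18 18 18 18 18 18 20 19 17 16 15 14 13 13
[(186, 15), (188, 16), (190, 17), (192, 18), (194, 18), (196, 29), (198, 32), (200, 31), (202, 31), (204, 32), (206, 33), (208, 32), (210, 32), (212, 33), (214, 31), (216, 31), (218, 31), (220, 32), (222, 32), (224, 30), (226, 31), (228, 24), (230, 21)]
carton 0.9841168522834778 [1 0]
bottle 0.9561161994934082 [ 0 -1]
carton 0.604525625705719 [1 0]
bottle 0.9255765676498413 [1 0]
t 49.5 tcp [0.6285 0.1848 0.2772] F [ 0.7 -0.1  1.8] w 0.0468 rot [ 0.002 -0.    -0.003]
```

```bash
python3 -c "
from bench import r
print(r.hand_in())"
```

```text
the job is handed in; nothing more can be done
None
```

The job is handed in at about 49.5 s of the 138 s: short cork then long cork in the tube with the follower on top, bottle and carton back within about 2 mm of where they stood; the short cork first jammed tilted in the funnel and had to be regripped and straightened before it dropped.

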